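Take up the bait and lock it away

ROBOT

A 6-joint arm with a two-finger parallel gripper is mounted at the origin on the work surface. World frame = base frame: x ahead of the robot, y to its left, z up, the work surface at z = 0. Lengths are in m, angles in rad, forces in N, time in s.
With the tool pointing down it reaches from about 0.35 to 0.775 m from the base axis. Payload 7.3 kg.
Tool frame: the origin (TCP) lies between the finger pads; the fingertips stand robot.tcp_to_tips ahead of it and the grasp point (between the pads) lies 2 mm behind it (robot.tcp_to_tips is the distance from the TCP to the fingertips, in m); y points along the fingers, x is the direction in which the jaws open and shut, and the axes are right-handed (so a half turn about y gives the same grasp; the last joint's range is limited). The gripper opens to 92 mm and grips with 3 to 60 N. Pads are 19 mm wide; open, the fingers measure 130 mm over their backs; the gripper's body (75 mm by 190 mm) begins 47 mm behind the grasp point.
Start: joints at [-1.397, 0.342, 1.524, -0, 1.275, -0.146], TCP at [0.165, -0.498, 0.244] pointing down, gripper open.
Joint ranges: [-2.53, 2.53], [-0.77, 2.02], [0.04, 2.7], [-1, 4.14], [0.28, 2.66], [-3.11, 3.11]. Speed limits (rad/s): [2.57, 2.57, 3.14, 3.14, 3.14, 3.14].

INTERFACE

Orientations are given as [roll, pitch, yaw] about the fixed x, y, z axes, in that order (R = Rz(yaw) Ry(pitch) Rx(roll)).
In Python, from cell import status, read_camera, get_calibration, robot gives the robot as it stands.
- The arm moves only by the shell command python3 -m creep 'ROWS' [FORCE]. ROWS is JSON, a list of rows, each an object of numbers: "dx", "dy", "dz": the shift along the tool's x, y, z in m; "rx", "ry", "rz": the turn, a rotation vector about the tool's x, y, z in rad; "gripper": the opening, from 0 (shut) to 1 (fully open). A call has 1 to 20 rows; each row is the pose to reach, as a shift and turn from the pose commanded when the call began, along the tool's axes at that moment; what a row does not reach only later rows make up. A row lasts 1/8 s, in which the tool goes at most 62.5 mm and 10.7 degrees, less where a joint would pass 70% of its speed; a pose out of reach is approached as far as the arm can. A call with a gripper value outside its range is refused whole. The fingers move at their own pace and stop on an object; FORCE is the grip in N (left out, the last holds). Time passes only in rows, so rows that repeat a pose let the fingers close. It gives the time, the measured TCP pose, the force and the opening at its end, in the units of the state.
- status.observe(): the state, without advancing time (a new reading comes with each control period).
- read_camera(name): name is "side" or "top" or "wrist"; returns (picture, depth): 384x512x3 uint8, red, green, blue; 384x512 float32, m along the optical axis (not along the pixel's ray), 0 where there is no reading.
- get_calibration(name): a dict with "fx", "fy", "cx", "cy" (pixels), "xyz" and "rotation" of the camera in the world; the wrist camera has in their place "mount" (4x4, takes a point from camera to tool coordinates, whose origin is the TCP and whose axes are the tool frame's). Camera axes: x right, y down, z forward; pixel columns grow to the right and rows downward; lengths in m; the calibration is good to about 2 mm. A picture is of the moment at which its call begins: read the wrist's pose just before it. get_calibration takes no time and is no camera call.
- robot.hand_in(): hands the job in, once; it reports no verdict.
The state is a dict: "time": time; "qpos": joint angles; "qvel": joint speeds; "joint_efforts": joint torques, N m; "tool_pos": TCP position; "tool_rot": TCP orientation; "contact_force": force on the tool from outside, world axes, zero at the start; "torque": the same for the moment, N m; "opening": finger opening in m.
Only numpy, scipy, OpenCV 4.12 (cv2) and the standard library are available. Lean on these libraries where they do the work, as an engineer would, in place of code of your own. Each camera call takes 0.05 s, during which the arm holds its last target.

TASK

The baiting round in the timber store is over: push the yellow safety cap of the bait tub down firmly and turn it to take it off, lift every blue bait block left in or beside the open black bait station and put it into the tub, then put the cap back on and push and turn it until it is locked again with its grip bar in line with the red marks. Shut the station's hinged cover fully, and leave the hammer, the jar of nails and the tape measure where they are.

Things in the scene. Friction and masses are not known exactly. Their poses are not given: they have to be found in the camera images.
- tub: white round bait tub, 120 mm across, strapped in a steel bracket screwed to the bench: it cannot move or turn. Origin: centre of its underside, z up. Shoulder at z = 133 mm, neck above it to the rim at 159 mm; inner floor at 8 mm. Two red marks stand on the shoulder at its own +x and -x: when the cap is locked, its grip bar lies along this x axis
- tub_mouth (a point): centre of the tub's open mouth, in the plane of the rim (159 mm above the bench). The mouth is round, 73 mm across; the neck is 80 mm across outside, 94 mm over the two bayonet hooks. The cap unlocks when pushed more than 5 mm down and turned anticlockwise (seen from above) 45 to 130 degrees, 70 being good; then lift it straight up: 15 mm clears the neck
- collar (a joint): black sprung collar round the neck, under the cap's skirt: 0 = up (its top 147 mm above the bench), grows as the cap presses it down, at most 9 mm. 5 N starts it, 10 N takes it 6 mm down, 12 N to the bottom. When the pressed cap is let go, the collar lifts it back
- cap: loose yellow push-and-turn cap, 106 mm across, 54 mm high with its bar, about 100 g, skirt hollow below. Origin: centre of its lower edge; z up. Own x axis along the grip bar; two lugs inside the skirt at +x and -x, so it fits either way round. Locked at the start: origin 147 mm above the bench, x axis along the tub's x axis (about 4 degrees play), end stop clockwise
- cap_bar (a point): centre of the top face of the cap's grip bar, 54 mm above the cap's lower edge. The bar is straight and upright, 68 mm long (cap's x), 16 mm thick, 25 mm high, and stands on the flat top of the cap (29 mm above the lower edge). Turning the pressed cap takes about 0.4 N m: grip the bar hard (50 N) with the fingertips on or just above the flat top
- tub_mark (a point): the red mark on the tub's shoulder at its own +x, 57 mm from the axis. To lock: set the cap centred (within 2 mm) over the neck with its bar 45 to 130 degrees anticlockwise of the line of the marks, lower it on the collar, push it 6 to 9 mm down, turn it clockwise into line with the marks, to the stop, and let go: it springs up into the lock
- station: base tray of a black rodent bait station, weighted, cannot move: 250 mm (own x) by 185 mm (own y). Origin: centre of its underside on the bench, z up. Tray floor at z = 6 mm; a rim 4 mm thick all round, its top at z = 18 mm. The cover is hinged along its +y side
- lid (a joint): hinge angle of the station's deep cover, rad: 0 = shut, about 1.6 to 1.75 (the stop) = standing open at the start. The hinge is stiff: the cover stays at any angle; it takes about 0.5 N m to swing it over and under 0.35 N m to press it down
- lid_hinge (a point): middle of the hinge line, at the station's own (0, 92.5, 18) mm; the hinge runs along the station's x axis. The cover is a shell 250 mm wide along the hinge, 185 mm from the hinge to its free edge, and 72 mm deep with 4 mm walls. Shut, it reaches 90 mm above the bench; open, its hollow faces the tray, its flat outside faces away from it and its free edge is up
- lid_edge (a point): middle of the cover's free edge on its flat outside: shut, at the station's own (0, -92.5, 90) mm; the cover turns about the hinge line
- block1: one bait block: blue, waxy, 42 x 24 x 24 mm, about 28 g. Origin: middle of one of its four like long faces (the underside at the start), own x along the 42 mm side, own z from that face into the block; after a tumble z may lie level or down. None from the start if this block is absent. At the start it lies in the station's tray
- block2: one bait block: blue, waxy, 42 x 24 x 24 mm, about 28 g. Origin: middle of one of its four like long faces (the underside at the start), own x along the 42 mm side, own z from that face into the block; after a tumble z may lie level or down. None from the start if this block is absent. At the start it lies in the station's tray
- block3: one bait block: blue, waxy, 42 x 24 x 24 mm, about 28 g. Origin: middle of one of its four like long faces (the underside at the start), own x along the 42 mm side, own z from that face into the block; after a tumble z may lie level or down. None from the start if this block is absent. At the start it lies in the station's tray
- block4: one bait block: blue, waxy, 42 x 24 x 24 mm, about 28 g. Origin: middle of one of its four like long faces (the underside at the start), own x along the 42 mm side, own z from that face into the block; after a tumble z may lie level or down. None from the start if this block is absent. At the start it lies in the station's tray
- block5: one bait block: blue, waxy, 42 x 24 x 24 mm, about 28 g. Origin: middle of one of its four like long faces (the underside at the start), own x along the 42 mm side, own z from that face into the block; after a tumble z may lie level or down. None from the start if this block is absent. At the start it lies on the bench in front of the station's tray
- hammer: hammer lying on the bench, 260 mm long, its head at most 50 mm to each side, a bystander; origin under its middle, handle along its own -x
- nails: clear jar of nails with a white cap, 64 mm across and 85 mm high, a bystander; origin: centre of its underside
- tape: orange tape measure 68 x 36 x 64 mm standing on the bench, a bystander; origin: centre of its underside
Mind the look-alikes: they are no part of the job. What is shaped like the block3 but green or pink is not meant.

How it is judged:
On the way, in this order (a step that is already met when the one before it is completed fails the run):
1. the cap has been pushed, turned and lifted off the tub ((horizontal distance between cap and tub above 0.1 m or z of cap in the frame of tub above 0.17 m)), for 0.2 s.
2. every bait block lies in the tub (horizontal distance between each of block1, block2, block3, block4, block5 and tub below 0.06 m and z of each of block1, block2, block3, block4, block5 in the frame of tub below 0.156 m), for 0.3 s.
3. the cap is back on the tub and locked in line with the marks (z of cap in the frame of tub between 0.141 and 0.151 m and horizontal distance between cap and tub below 0.007 m and angle between the x axis of cap and the x axis of tub, either way round below 0.2 rad and angle between cap's own z axis and vertical below 0.1 rad), for 0.3 s.
At the end, for the whole second after the job is handed in: Every block is inside the tub (below its rim) and at rest; the cap is on the tub, level, within 4 to 6 mm of its locked height, its bar within 0.2 rad of the line of the red marks; the station's cover is shut to within 0.05 rad (all of step 2 and all of step 3 and linear speed of each of block1, block2, block3, block4, block5, cap below 0.02 m/s and value of joint lid below 0.05 rad); the robot touches nothing.
It fails at once if the hammer was moved more than 3 cm (distance of hammer from where it was at the start of the episode above 0.03 m).
It fails at once if the jar of nails was moved more than 3 cm (distance of nails from where it was at the start of the episode above 0.03 m).
It fails at once if the tape measure was moved more than 3 cm (distance of tape from where it was at the start of the episode above 0.03 m).
Of block1, block2, block3, block4, block5 only 3 to 5 are there at a start; the rules pass over those that are not, and their reading is None.
At some moment in a run one of block1, block2, block3, block4, block5 may be knocked a few centimetres aside while the robot is not near it.
Once in a run the grip may slacken for a moment while it holds something.
It also fails if it takes over 210 s, if anything falls off the work surface, if the arm or the gripper's body presses on something with over 40 N, if the wrist force passes 120 N, or if a joint passes its speed limit or range.

## Working session

There is one attempt and no reset: what is moved stays moved. The work goes in short steps, Python scripts to look and compute and a shell command to move; the robot and the scene stay as the last step left them, time stands still between calls to the robot, and variables do not carry over. Pictures are saved under pics/ and viewed, and the job is handed in when it is done.

```bash
ls; mkdir -p pics; cat > h.py <<'E'
import numpy as np, cv2
from scipy.spatial.transform import Rotation as R
from cell import status, read_camera, get_calibration, robot
def cam(name):
    s=status.observe(); im,d=read_camera(name); c=get_calibration(name)
    if 'mount' in c:
        T=np.eye(4);T[:3,:3]=R.from_euler('xyz',s['tool_rot']).as_matrix() if len(np.shape(s['tool_rot']))==1 and len(s['tool_rot'])==3 else np.array(s['tool_rot']);T[:3,3]=s['tool_pos'];T=T@np.array(c['mount'])
    else:
        T=np.eye(4);r=np.array(c['rotation']);T[:3,:3]=r if r.shape==(3,3) else R.from_euler('xyz',r).as_matrix();T[:3,3]=c['xyz']
    return im,d,c,T
def pts(d,c,T):
    v,u=np.indices(d.shape)
    P=np.stack([(u-c['cx'])/c['fx']*d,(v-c['cy'])/c['fy']*d,d],-1)@T[:3,:3].T+T[:3,3]
    P[d<=0]=np.nan
    return P
def save(im,n): cv2.imwrite('pics/'+n+'.png',im[...,::-1])
E
python3 - <<'E'
from h import *
print(status.observe()); print(robot.tcp_to_tips)
for n in('side','top','wrist'):
    im,d,c,T=cam(n); print(n,c); save(im,n+'0')
    np.savez('/tmp/'+n+'0.npz',im=im,d=d,T=T)
E
```

```text
pics
{'time': 0.0, 'qpos': array([-1.39697238e+00,  3.42709850e-01,  1.52504957e+00,  2.51870580e-05,
        1.27540732e+00, -1.45974487e-01]), 'qvel': array([-1.09643770e-04, -5.49743009e-04, -2.26510650e-04, -3.74980401e-05,
        1.57485766e-03, -2.58419030e-04]), 'joint_efforts': array([ 2.09024515e-04, -4.31244421e+01, -2.44222820e+01,  7.19266268e-02,
        5.60265896e-02, -1.28948964e-04]), 'tool_pos': array([ 0.16501821, -0.49797208,  0.24304027]), 'tool_rot': array([-1.57054354e+00,  1.55384125e-03, -1.25100504e+00]), 'contact_force': array([-0.12164448, -0.11222607,  0.02203615]), 'torque': array([-0.04260238, -0.04712126,  0.05147775]), 'opening': 0.09161255933127722}
0.017
side {'fx': 468.0849062171248, 'fy': 468.0849062171248, 'cx': 253.07230221955422, 'cy': 193.37260751417762, 'xyz': array([1.10569582, 0.59012544, 0.71389   ]), 'rotation': array([-2.20542063, -0.00695346,  2.4160104 ])}
top {'fx': 399.4647717111077, 'fy': 399.4647717111077, 'cx': 258.96352462923954, 'cy': 191.96948480779184, 'xyz': array([ 0.41927928, -0.01542186,  1.13387067]), 'rotation': array([-2.95695152,  0.01805542, -1.54569925])}
wrist {'fx': 304.9232792707868, 'fy': 304.9232792707868, 'cx': 255.331131765795, 'cy': 186.64284722914476, 'mount': array([[ 9.99999557e-01, -9.36807700e-04, -9.09597049e-05,
        -2.02976762e-04],
       [-1.68392818e-04, -2.73154528e-01,  9.61970153e-01,
        -1.40450972e-01],
       [-9.26027101e-04, -9.61969712e-01, -2.73154564e-01,
         7.37680616e-02],
       [ 0.00000000e+00,  0.00000000e+00,  0.00000000e+00,
         1.00000000e+00]])}
```

View pics/top0.png

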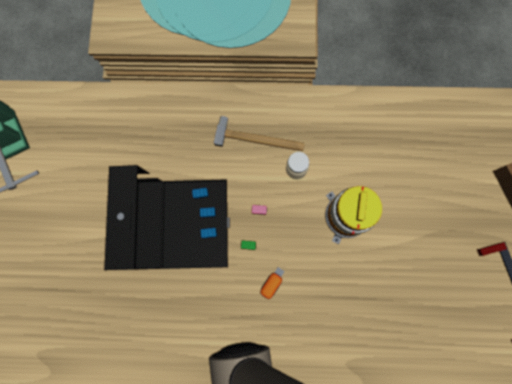

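View pics/side0.png

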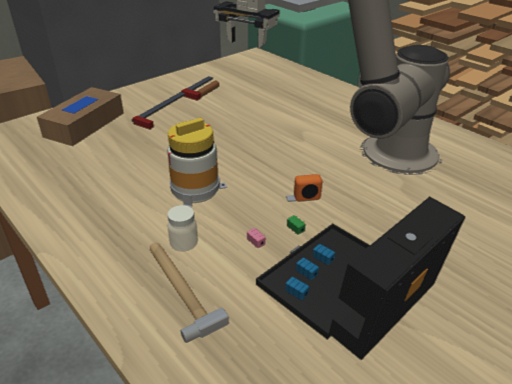

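View pics/wrist0.png

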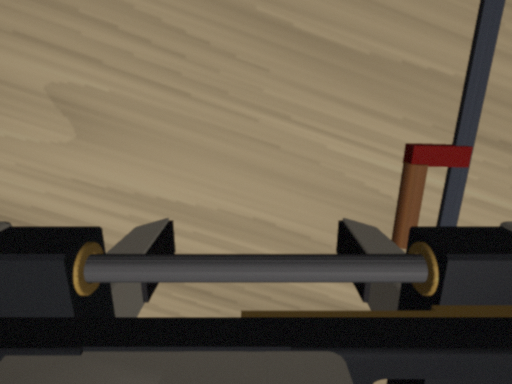

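```bash
cat > det.py <<'E'
from h import *
def blocks(P,im,zmin=0.0,amin=15):
    hsv=cv2.cvtColor(im,cv2.COLOR_RGB2HSV)
    m=cv2.inRange(hsv,(95,120,60),(112,255,255))
    n,l,st,ce=cv2.connectedComponentsWithStats(m)
    out=[]
    for i in range(1,n):
        if st[i,4]<amin: continue
        mm=(l==i); p=P[mm]; p=p[np.isfinite(p[:,0])]
        if len(p)<5: continue
        top=p[p[:,2]>np.percentile(p[:,2],90)-.006]
        r=cv2.minAreaRect((top[:,:2]*1000).astype(np.float32))
        out.append((ce[i].round(),st[i,4],np.median(p,0).round(3),np.round(r[0],1),np.round(r[1],1),round(r[2],1),np.percentile(p[:,2],90).round(3)))
    return out
E
python3 - <<'E'
from det import *
for n in('top','side'):
    z=np.load('/tmp/'+n+'0.npz'); c=get_calibration(n); P=pts(z['d'],c,z['T']);im=z['im']
    print(n)
    for b in blocks(P,im): print(*b)
    hsv=cv2.cvtColor(im,cv2.COLOR_RGB2HSV)
    m=cv2.inRange(hsv,(22,150,80),(32,255,255))>0
    p=P[m];p=p[np.isfinite(p[:,0])&(p[:,2]>.12)]
    print('zmax',np.percentile(p[:,2],[5,50,90,99]))
    bar=p[p[:,2]>np.percentile(p[:,2],99.5)-.006]
    r=cv2.minAreaRect((bar[:,:2]*1000).astype(np.float32));print('bar',r,len(bar))
    fl=p[(abs(p[:,2]-.176)<.004)]
    print('flat',len(fl),cv2.minEnclosingCircle((fl[:,:2]*1000).astype(np.float32)))
    red=cv2.inRange(hsv,(0,150,80),(6,255,255))|cv2.inRange(hsv,(174,150,80),(180,255,255))
    nn,l,st,ce=cv2.connectedComponentsWithStats(red)
    for i in range(1,nn): print('red',ce[i],st[i,4],np.nanmedian(P[l==i],0))
E
```

```text
top
[200. 192.] 145 [0.621 0.177 0.03 ] [621.3 179.2] [24.4 41.9] 9.5 0.032
[207. 212.] 152 [0.566 0.154 0.029] [567.2 155. ] [23.2 41.9] 3.3 0.033
[208. 232.] 152 [0.509 0.148 0.029] [509.5 149.5] [24.  41.2] 8.0 0.032
zmax [0.1732445  0.17674173 0.19864222 0.20237256]
bar ((567.3787231445312, -236.7438507080078), (15.946395874023438, 67.83792877197266), 83.0751953125) 185
flat 1157 ((566.2529296875, -236.66297912597656), 52.95781326293945)
red [352.66666667 232.66666667] 3 [ 0.50738878 -0.22894087  0.12834399]
red [493.33962264 248.34591195] 159 [ 0.48393471 -0.63422264  0.02372645]
side
[ 80. 104.] 223 [ 0.622 -0.761  0.073] [ 619.4 -762.4] [110.8  49.9] 20.4 0.074
[323. 253.] 297 [0.515 0.151 0.028] [507.  150.5] [26.8 41. ] 7.4 0.032
[307. 268.] 312 [0.572 0.157 0.029] [565.4 155.6] [26.1 42.7] 1.5 0.032
[296. 288.] 339 [0.626 0.181 0.029] [619.  179.7] [26.5 41.5] 10.3 0.032
zmax [0.15287033 0.17648571 0.19663579 0.20160336]
bar ((566.7973022460938, -236.7010040283203), (19.822162628173828, 64.9599380493164), 83.42786407470703) 126
flat 522 ((565.6224975585938, -234.12928771972656), 54.68231201171875)
red [190.59322034  91.50847458] 59 [ 0.24518161 -0.70609384  0.02397739]
red [192.  98.] 1 [ 0.25308722 -0.68663589  0.00820325]
red [142.09836066 119.31147541] 61 [ 0.48356741 -0.63351942  0.02415902]
red [207.5 125. ] 2 [ 0.51745986 -0.23293914  0.17704822]
red [171.5 136. ] 2 [ 0.61443318 -0.24180944  0.17879375]
red [169. 153.] 1 [ 0.62316772 -0.24691292  0.13412537]
```

```bash
python3 - <<'E'
from h import *
z=np.load('/tmp/top0.npz');im=z['im']
cv2.imwrite('pics/topcrop.png',cv2.resize(im[140:280,95:400],None,fx=2.6,fy=2.6,interpolation=cv2.INTER_CUBIC)[...,::-1])
z=np.load('/tmp/side0.npz');im=z['im']
cv2.imwrite('pics/sidecrop.png',cv2.resize(im[90:350,130:470],None,fx=2.3,fy=2.3,interpolation=cv2.INTER_CUBIC)[...,::-1])
E
```

```text
(no output)
```

View pics/topcrop.png

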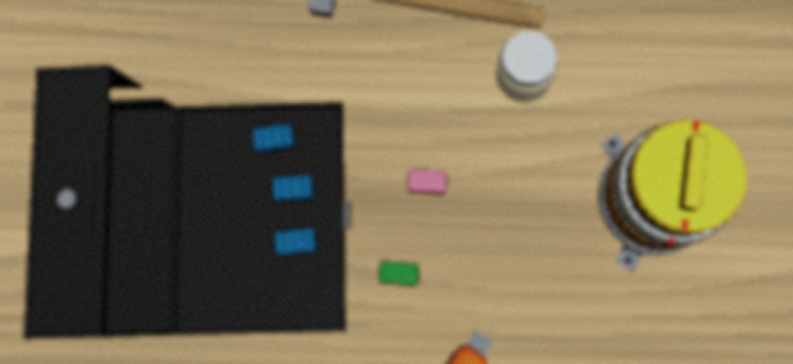

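View pics/sidecrop.png

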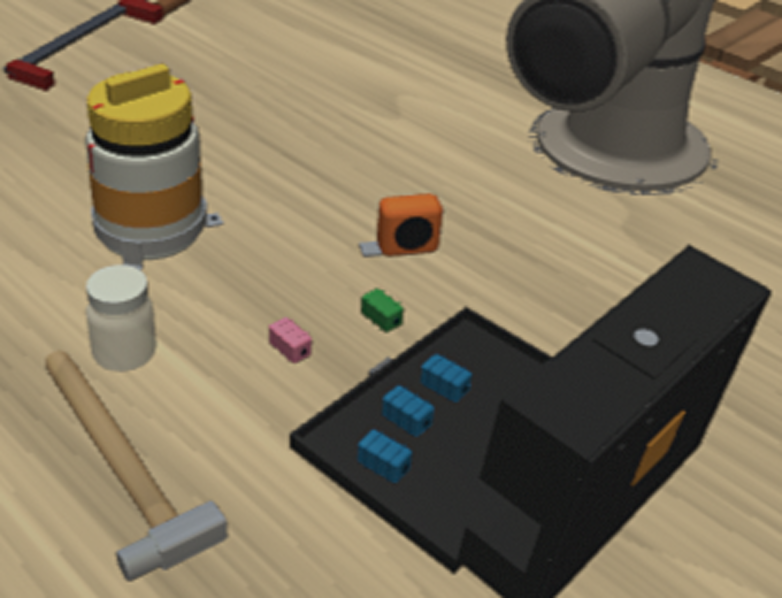

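```bash
cat > go.py <<'E'
import sys
from h import *
def goto(x,y,z,yaw_deg,tilt=None):
    s=status.observe(); Rt=R.from_euler('xyz',s['tool_rot'])
    Rg=R.from_euler('xyz',[-np.pi/2,0,np.radians(yaw_deg)])
    d=Rt.inv().apply(np.array([x,y,z])-s['tool_pos']); w=(Rt.inv()*Rg).as_rotvec()
    print('t',s['time'].__round__(2),'d',d.round(4),'w',w.round(4),'rows',max(np.linalg.norm(d)/.0625,np.degrees(np.linalg.norm(w))/10.7).round(1))
if __name__=='__main__': goto(*map(float,sys.argv[1:5]))
E
python3 go.py .165 -.498 .33 -71.7
python3 go.py .567 -.2365 .33 -97
```

```text
t 0.15 d [-0.0002 -0.0868  0.    ] w [-0.0002  0.0004 -0.001 ] rows 1.4
t 0.15 d [-0.1221 -0.0866  0.4638] w [ 1.00e-04  4.42e-01 -1.10e-03] rows 7.8
```

```bash
python3 -m creep '[{"dy":-0.06},{"dy":-0.087},{"dx":-0.122,"dy":-0.087,"dz":0.464,"ry":0.442},{"dx":-0.122,"dy":-0.087,"dz":0.464,"ry":0.442},{"dx":-0.122,"dy":-0.087,"dz":0.464,"ry":0.442},{"dx":-0.122,"dy":-0.087,"dz":0.464,"ry":0.442},{"dx":-0.122,"dy":-0.087,"dz":0.464,"ry":0.442},{"dx":-0.122,"dy":-0.087,"dz":0.464,"ry":0.442},{"dx":-0.122,"dy":-0.087,"dz":0.464,"ry":0.442},{"dx":-0.122,"dy":-0.087,"dz":0.464,"ry":0.442},{"dx":-0.122,"dy":-0.087,"dz":0.464,"ry":0.442},{"dx":-0.122,"dy":-0.087,"dz":0.464,"ry":0.442},{"dx":-0.122,"dy":-0.087,"dz":0.464,"ry":0.442}]'
cat > capw.py <<'E'
from h import *
import sys
im,d,c,T=cam(sys.argv[1]); save(im,sys.argv[2]); P=pts(d,c,T)
hsv=cv2.cvtColor(im,cv2.COLOR_RGB2HSV)
m=cv2.inRange(hsv,(22,140,60),(34,255,255))>0
p=P[m];p=p[np.isfinite(p[:,0])]
if len(sys.argv)>3: 
    x,y=map(float,sys.argv[3:5]); p=p[np.hypot(p[:,0]-x,p[:,1]-y)<.075]
zt=np.percentile(p[:,2],99.5)
bar=p[p[:,2]>zt-.008]
r=cv2.minAreaRect((bar[:,:2]*1000).astype(np.float32));print('bar',r,'z',np.median(bar[:,2]))
fl=p[(abs(p[:,2]-zt+.025)<.004)]
print('flat',cv2.minEnclosingCircle((fl[:,:2]*1000).astype(np.float32)),'z',np.median(fl[:,2]))
red=cv2.inRange(hsv,(0,150,80),(6,255,255))|cv2.inRange(hsv,(174,150,80),(180,255,255))
nn,l,st,ce=cv2.connectedComponentsWithStats(red)
for i in range(1,nn): print('red',ce[i].round(),st[i,4],np.nanmedian(P[l==i],0).round(4))
E
python3 capw.py wrist w1
```

```text
bar ((195.4366912841797, -518.7023315429688), (23.84710693359375, 0.0), 107.64582061767578) z 0.3191746470468858
flat ((0.0, 0.0), 0.0) z nan
red [442. 156.] 1139 [ 0.244  -0.7064  0.0225]invalid input at $[0]: expected keys dx, dy, dz, rx, ry, rz, gripper
  return _methods._mean(a, axis=axis, dtype=dtype,
  ret = ret.dtype.type(ret / rcount)
```

View pics/w1.png

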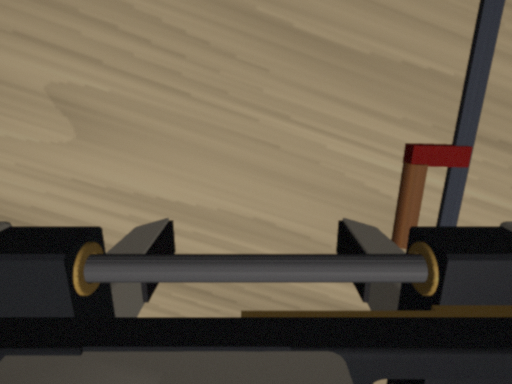

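```bash
python3 -m creep '[{"dx":0,"dy":-0.06,"dz":0,"rx":0,"ry":0,"rz":0,"gripper":1},{"dx":0,"dy":-0.087,"dz":0,"rx":0,"ry":0,"rz":0,"gripper":1},{"dx":-0.122,"dy":-0.087,"dz":0.464,"rx":0,"ry":0.442,"rz":0,"gripper":1},{"dx":-0.122,"dy":-0.087,"dz":0.464,"rx":0,"ry":0.442,"rz":0,"gripper":1},{"dx":-0.122,"dy":-0.087,"dz":0.464,"rx":0,"ry":0.442,"rz":0,"gripper":1},{"dx":-0.122,"dy":-0.087,"dz":0.464,"rx":0,"ry":0.442,"rz":0,"gripper":1},{"dx":-0.122,"dy":-0.087,"dz":0.464,"rx":0,"ry":0.442,"rz":0,"gripper":1},{"dx":-0.122,"dy":-0.087,"dz":0.464,"rx":0,"ry":0.442,"rz":0,"gripper":1},{"dx":-0.122,"dy":-0.087,"dz":0.464,"rx":0,"ry":0.442,"rz":0,"gripper":1},{"dx":-0.122,"dy":-0.087,"dz":0.464,"rx":0,"ry":0.442,"rz":0,"gripper":1},{"dx":-0.122,"dy":-0.087,"dz":0.464,"rx":0,"ry":0.442,"rz":0,"gripper":1},{"dx":-0.122,"dy":-0.087,"dz":0.464,"rx":0,"ry":0.442,"rz":0,"gripper":1},{"dx":-0.122,"dy":-0.087,"dz":0.464,"rx":0,"ry":0.442,"rz":0,"gripper":1}]'
python3 capw.py wrist w2 .567 -.2365; python3 go.py .567 -.2365 .33 -97
```

```text
time: 1.82
tool_pos: [0.5663, -0.2376, 0.3309]
tool_rot: [-1.571, -0.0, -1.695]
contact_force: [0.3, -0.2, 0.4]
opening: 0.092
bar ((566.6134033203125, -236.90887451171875), (15.362380981445312, 66.9769058227539), 83.25154876708984) z 0.1991260188071104
flat ((565.86181640625, -237.21966552734375), 53.056968688964844) z 0.17537378466220915
red [257. 114.] 29 [ 0.6246 -0.2462  0.1324]
red [255. 130.] 38 [ 0.612  -0.2425  0.1763]
red [505. 180.] 159 [ 0.4755 -0.6088  0.0223]
red [254. 222.] 32 [ 0.519  -0.2306  0.1765]
t 1.88 d [-0.0013  0.0011  0.0005] w [-0.0002 -0.0019  0.0004] rows 0.0
```

View pics/w2.png

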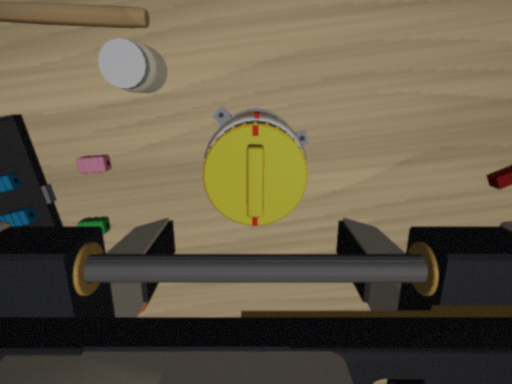

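```bash
python3 -m creep '[{"dx":-0.001,"dy":0.05,"dz":0,"rx":0,"ry":0,"rz":0,"gripper":1},{"dx":-0.001,"dy":0.1,"dz":0,"rx":0,"ry":0,"rz":0,"gripper":1},{"dx":-0.001,"dy":0.125,"dz":0,"rx":0,"ry":0,"rz":0,"gripper":1},{"dx":-0.001,"dy":0.136,"dz":0,"rx":0,"ry":0,"rz":0,"gripper":1},{"dx":-0.001,"dy":0.136,"dz":0,"rx":0,"ry":0,"rz":0,"gripper":1},{"dx":-0.001,"dy":0.136,"dz":0,"rx":0,"ry":0,"rz":0,"gripper":0},{"dx":-0.001,"dy":0.136,"dz":0,"rx":0,"ry":0,"rz":0,"gripper":0},{"dx":-0.001,"dy":0.136,"dz":0,"rx":0,"ry":0,"rz":0,"gripper":0},{"dx":-0.001,"dy":0.136,"dz":0,"rx":0,"ry":0,"rz":0,"gripper":0},{"dx":-0.001,"dy":0.136,"dz":0,"rx":0,"ry":0,"rz":0,"gripper":0},{"dx":-0.001,"dy":0.136,"dz":0,"rx":0,"ry":0,"rz":0,"gripper":0}]' 55
```

```text
time: 3.25
tool_pos: [0.5673, -0.2357, 0.1947]
tool_rot: [-1.571, -0.0, -1.693]
contact_force: [-0.5, 0.2, -0.4]
opening: 0.0363
```

```bash
python3 -m creep '[{"dx":0,"dy":0,"dz":0,"rx":0,"ry":0,"rz":0,"gripper":0},{"dx":0,"dy":0,"dz":0,"rx":0,"ry":0,"rz":0,"gripper":0},{"dx":0,"dy":0,"dz":0,"rx":0,"ry":0,"rz":0,"gripper":0},{"dx":0,"dy":0,"dz":0,"rx":0,"ry":0,"rz":0,"gripper":0},{"dx":0,"dy":0,"dz":0,"rx":0,"ry":0,"rz":0,"gripper":0}]' 55
python3 -m creep '[{"dx":0,"dy":0.004,"dz":0,"rx":0,"ry":0,"rz":0,"gripper":0},{"dx":0,"dy":0.008,"dz":0,"rx":0,"ry":0,"rz":0,"gripper":0},{"dx":0,"dy":0.008,"dz":0,"rx":0,"ry":0,"rz":0,"gripper":0},{"dx":0,"dy":0.008,"dz":0,"rx":0,"ry":0,"rz":0,"gripper":0}]' 55
```

```text
time: 3.88
tool_pos: [0.5673, -0.2359, 0.1947]
tool_rot: [-1.571, -0.0, -1.693]
contact_force: [0.9, -1.7, -0.2]
opening: 0.0153
time: 4.38
tool_pos: [0.5674, -0.236, 0.1882]
tool_rot: [-1.569, -0.001, -1.693]
contact_force: [-2.8, 0.1, 9.4]
opening: 0.0156
```

```bash
python3 -m creep '[{"dx":0,"dy":0.0025,"dz":0,"rx":0,"ry":0,"rz":0,"gripper":0},{"dx":0,"dy":0.0025,"dz":0,"rx":0,"ry":0,"rz":0,"gripper":0},{"dx":0,"dy":0.0025,"dz":0,"rx":0,"ry":0,"rz":0,"gripper":0}]' 55
python3 -m creep '[{"dx":0,"dy":0,"dz":0,"rx":0,"ry":-0.15,"rz":0,"gripper":0},{"dx":0,"dy":0,"dz":0,"rx":0,"ry":-0.3,"rz":0,"gripper":0},{"dx":0,"dy":0,"dz":0,"rx":0,"ry":-0.45,"rz":0,"gripper":0},{"dx":0,"dy":0,"dz":0,"rx":0,"ry":-0.6,"rz":0,"gripper":0},{"dx":0,"dy":0,"dz":0,"rx":0,"ry":-0.75,"rz":0,"gripper":0},{"dx":0,"dy":0,"dz":0,"rx":0,"ry":-0.9,"rz":0,"gripper":0},{"dx":0,"dy":0,"dz":0,"rx":0,"ry":-1.05,"rz":0,"gripper":0},{"dx":0,"dy":0,"dz":0,"rx":0,"ry":-1.25,"rz":0,"gripper":0},{"dx":0,"dy":0,"dz":0,"rx":0,"ry":-1.25,"rz":0,"gripper":0},{"dx":0,"dy":0,"dz":0,"rx":0,"ry":-1.25,"rz":0,"gripper":0}]' 55; python3 capw.py wrist w3 .567 -.2365
```

```text
time: 4.75
tool_pos: [0.5674, -0.2359, 0.186]
tool_rot: [-1.569, -0.001, -1.693]
contact_force: [-3.1, 0.1, 11.1]
opening: 0.0154
time: 6.0
tool_pos: [0.5682, -0.2359, 0.1863]
tool_rot: [-1.571, -0.004, -0.443]
contact_force: [-0.7, 0.5, 10.0]
opening: 0.0155
bar ((575.0253295898438, -214.3504180908203), (1.9068571329116821, 17.48089599609375), 66.22406768798828) z 0.26042810761258245
flat ((580.8662719726562, -201.828125), 23.01791000366211) z 0.2388744480299213
red [255. 156.] 169 [ 0.5878 -0.1948  0.1679]
```

View pics/w3.png

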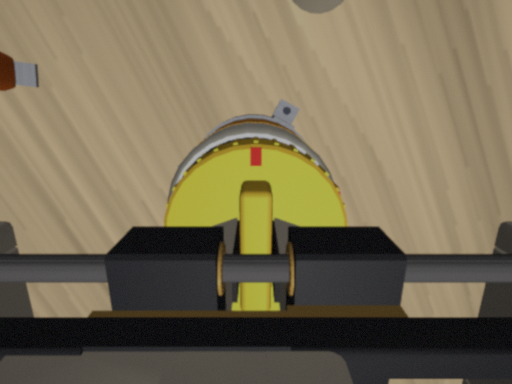

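```bash
python3 -m creep '[{"dx":0,"dy":-0.01,"dz":0,"rx":0,"ry":0,"rz":0,"gripper":0},{"dx":0,"dy":-0.025,"dz":0,"rx":0,"ry":0,"rz":0,"gripper":0},{"dx":0,"dy":-0.045,"dz":0,"rx":0,"ry":0,"rz":0,"gripper":0},{"dx":0,"dy":-0.08,"dz":0,"rx":0,"ry":0,"rz":0,"gripper":0},{"dx":0,"dy":-0.08,"dz":0,"rx":0,"ry":0,"rz":0,"gripper":0},{"dx":0,"dy":-0.08,"dz":0,"rx":0,"ry":0,"rz":0,"gripper":0}]' 55; python3 - <<'E'
from h import *
im,d,c,T=cam('side'); save(im[60:260,120:320].repeat(2,0).repeat(2,1),'s4')
E
python3 go.py .46 -.40 .27 -25.4
```

```text
time: 6.8
tool_pos: [0.5669, -0.2353, 0.2633]
tool_rot: [-1.571, 0.002, -0.443]
contact_force: [0.2, -0.5, -2.6]
opening: 0.0155
t 6.85 d [-0.0259 -0.0072 -0.1945] w [-0.0002  0.0004 -0.0027] rows 3.1
```

View pics/s4.png

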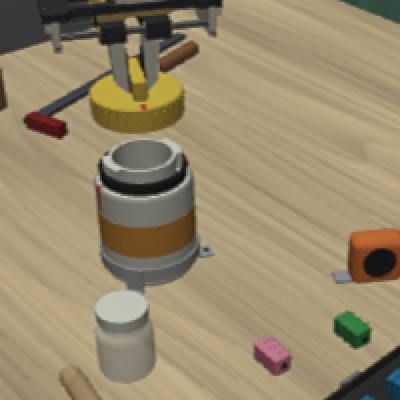

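```bash
python3 -m creep '[{"dx":-0.008,"dy":0,"dz":-0.06,"rx":0,"ry":0,"rz":0,"gripper":0},{"dx":-0.017,"dy":0,"dz":-0.12,"rx":0,"ry":0,"rz":0,"gripper":0},{"dx":-0.026,"dy":0,"dz":-0.175,"rx":0,"ry":0,"rz":0,"gripper":0},{"dx":-0.026,"dy":0,"dz":-0.1945,"rx":0,"ry":0,"rz":0,"gripper":0},{"dx":-0.026,"dy":0.05,"dz":-0.1945,"rx":0,"ry":0,"rz":0,"gripper":0},{"dx":-0.026,"dy":0.1,"dz":-0.1945,"rx":0,"ry":0,"rz":0,"gripper":0},{"dx":-0.026,"dy":0.15,"dz":-0.1945,"rx":0,"ry":0,"rz":0,"gripper":0},{"dx":-0.026,"dy":0.19,"dz":-0.1945,"rx":0,"ry":0,"rz":0,"gripper":0},{"dx":-0.026,"dy":0.205,"dz":-0.1945,"rx":0,"ry":0,"rz":0,"gripper":0},{"dx":-0.026,"dy":0.211,"dz":-0.1945,"rx":0,"ry":0,"rz":0,"gripper":0},{"dx":-0.026,"dy":0.211,"dz":-0.1945,"rx":0,"ry":0,"rz":0,"gripper":0}]' 55;python3 - <<'E'
from h import *
im,d,c,T=cam('side'); save(im[30:230,90:290].repeat(2,0).repeat(2,1),'s5')
E
```

```text
time: 8.22
tool_pos: [0.4611, -0.4007, 0.0542]
tool_rot: [-1.571, -0.002, -0.443]
contact_force: [-0.8, -0.6, -1.1]
opening: 0.0151
```

View pics/s5.png

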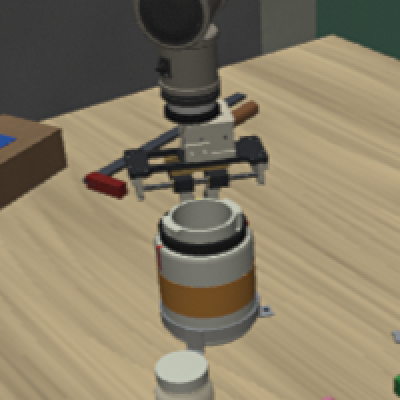

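```bash
python3 -m creep '[{"dx":0,"dy":0.003,"dz":0,"rx":0,"ry":0,"rz":0,"gripper":0},{"dx":0,"dy":0.006,"dz":0,"rx":0,"ry":0,"rz":0,"gripper":0},{"dx":0,"dy":0.006,"dz":0,"rx":0,"ry":0,"rz":0,"gripper":0},{"dx":0,"dy":0.006,"dz":0,"rx":0,"ry":0,"rz":0,"gripper":0}]' 55
```

```text
time: 8.78
tool_pos: [0.4607, -0.4006, 0.0477]
tool_rot: [-1.571, -0.001, -0.443]
contact_force: [1.5, -0.8, 2.1]
opening: 0.0155
```

```bash
python3 -m creep '[{"dx":0,"dy":0,"dz":0,"rx":0,"ry":0,"rz":0,"gripper":1},{"dx":0,"dy":0,"dz":0,"rx":0,"ry":0,"rz":0,"gripper":1},{"dx":0,"dy":0,"dz":0,"rx":0,"ry":0,"rz":0,"gripper":1},{"dx":0,"dy":0,"dz":0,"rx":0,"ry":0,"rz":0,"gripper":1},{"dx":0,"dy":-0.02,"dz":0,"rx":0,"ry":0,"rz":0,"gripper":1},{"dx":0,"dy":-0.07,"dz":0,"rx":0,"ry":0,"rz":0,"gripper":1},{"dx":0,"dy":-0.13,"dz":0,"rx":0,"ry":0,"rz":0,"gripper":1},{"dx":0,"dy":-0.19,"dz":0,"rx":0,"ry":0,"rz":0,"gripper":1},{"dx":0,"dy":-0.222,"dz":0,"rx":0,"ry":0,"rz":0,"gripper":1}]' 10; python3 capw.py top t6 .46 -.4; python3 go.py .59 .165 .26 9
```

```text
time: 9.9
tool_pos: [0.461, -0.4008, 0.2732]
tool_rot: [-1.573, -0.005, -0.443]
contact_force: [0.1, -1.0, -0.6]
opening: 0.0916
bar ((461.24176025390625, -401.3304138183594), (68.44264221191406, 16.568744659423828), 64.28728485107422) z 0.05316111232886023
flat ((461.63592529296875, -401.15325927734375), 53.39679718017578) z 0.029678765293214338
red [359. 187.] 1 [ 0.6243 -0.2469  0.1323]
red [353. 233.] 3 [ 0.5077 -0.229   0.1306]
t 9.95 d [-0.127   0.0132  0.567 ] w [ 0.0068 -0.6     0.0081] rows 9.3
```

View pics/t6.png

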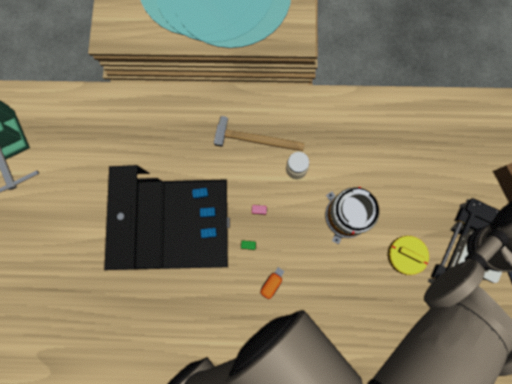

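```bash
python3 -m creep '[{"dx":-0.127,"dy":0.013,"dz":0.567,"rx":0.007,"ry":-0.6,"rz":0.008,"gripper":0.5},{"dx":-0.127,"dy":0.013,"dz":0.567,"rx":0.007,"ry":-0.6,"rz":0.008,"gripper":0.5},{"dx":-0.127,"dy":0.013,"dz":0.567,"rx":0.007,"ry":-0.6,"rz":0.008,"gripper":0.5},{"dx":-0.127,"dy":0.013,"dz":0.567,"rx":0.007,"ry":-0.6,"rz":0.008,"gripper":0.5},{"dx":-0.127,"dy":0.013,"dz":0.567,"rx":0.007,"ry":-0.6,"rz":0.008,"gripper":0.5},{"dx":-0.127,"dy":0.013,"dz":0.567,"rx":0.007,"ry":-0.6,"rz":0.008,"gripper":0.5},{"dx":-0.127,"dy":0.013,"dz":0.567,"rx":0.007,"ry":-0.6,"rz":0.008,"gripper":0.5},{"dx":-0.127,"dy":0.013,"dz":0.567,"rx":0.007,"ry":-0.6,"rz":0.008,"gripper":0.5},{"dx":-0.127,"dy":0.013,"dz":0.567,"rx":0.007,"ry":-0.6,"rz":0.008,"gripper":0.5},{"dx":-0.127,"dy":0.013,"dz":0.567,"rx":0.007,"ry":-0.6,"rz":0.008,"gripper":0.5},{"dx":-0.127,"dy":0.013,"dz":0.567,"rx":0.007,"ry":-0.6,"rz":0.008,"gripper":0.5},{"dx":-0.127,"dy":0.013,"dz":0.567,"rx":0.007,"ry":-0.6,"rz":0.008,"gripper":0.5},{"dx":-0.127,"dy":0.013,"dz":0.567,"rx":0.007,"ry":-0.6,"rz":0.008,"gripper":0.5}]' 30; cat > bl.py <<'E'
from det import *
import sys
for n in sys.argv[2:]:
    im,d,c,T=cam(n); save(im,n+sys.argv[1]); print(n)
    for b in blocks(pts(d,c,T),im,amin=60 if n!='top' else 15): print(*b)
E
python3 bl.py 7 wrist;python3 go.py .621 .179 .15 9.5
```

```text
time: 11.58
tool_pos: [0.5888, 0.1646, 0.2565]
tool_rot: [-1.562, 0.005, 0.155]
contact_force: [0.2, -0.1, 0.1]
opening: 0.0461
wrist
[283. 155.] 702 [0.619 0.181 0.029] [619.7 179.7] [24.4 40.9] 9.7 0.03
[191. 164.] 732 [0.509 0.152 0.029] [508.  150.7] [24.5 41.3] 7.6 0.03
[237. 167.] 675 [0.565 0.158 0.029] [565.7 155.6] [24.4 42.6] 5.5 0.03
t 11.62 d [0.0345 0.1064 0.0081] w [-0.0086 -0.0109 -0.0052] rows 1.8
```

View pics/wrist7.png

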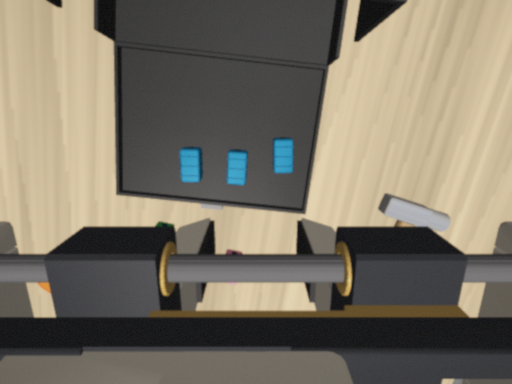

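```bash
python3 go.py .6203 .1795 .026 9.5
```

```text
t 11.62 d [0.0345 0.2304 0.0077] w [-0.0086 -0.0109 -0.0052] rows 3.7
```

```bash
python3 -m creep '[{"dx":0.034,"dy":0.05,"dz":0.008,"rx":-0.009,"ry":-0.011,"rz":-0.005,"gripper":0.48},{"dx":0.0345,"dy":0.11,"dz":0.0077,"rx":-0.009,"ry":-0.011,"rz":-0.005,"gripper":0.48},{"dx":0.0345,"dy":0.17,"dz":0.0077,"rx":-0.009,"ry":-0.011,"rz":-0.005,"gripper":0.48},{"dx":0.0345,"dy":0.21,"dz":0.0077,"rx":-0.009,"ry":-0.011,"rz":-0.005,"gripper":0.48},{"dx":0.0345,"dy":0.226,"dz":0.0077,"rx":-0.009,"ry":-0.011,"rz":-0.005,"gripper":0.48},{"dx":0.0345,"dy":0.23,"dz":0.0077,"rx":-0.009,"ry":-0.011,"rz":-0.005,"gripper":0.48},{"dx":0.0345,"dy":0.23,"dz":0.0077,"rx":-0.009,"ry":-0.011,"rz":-0.005,"gripper":0.48}]' 30; python3 go.py .6203 .1795 .026 9.5
```

```text
time: 12.5
tool_pos: [0.6212, 0.1812, 0.0278]
tool_rot: [-1.571, -0.002, 0.168]
contact_force: [-0.5, -0.1, -0.4]
opening: 0.0441
t 12.5 d [-0.0012  0.0018 -0.0015] w [0.0002 0.0019 0.0025] rows 0.0
```

```bash
python3 -m creep '[{"dx":-0.001,"dy":0.0015,"dz":-0.001,"rx":0,"ry":0,"rz":0,"gripper":0},{"dx":-0.001,"dy":0.0015,"dz":-0.001,"rx":0,"ry":0,"rz":0,"gripper":0},{"dx":-0.001,"dy":0.0015,"dz":-0.001,"rx":0,"ry":0,"rz":0,"gripper":0},{"dx":-0.001,"dy":0.0015,"dz":-0.001,"rx":0,"ry":0,"rz":0,"gripper":0},{"dx":-0.001,"dy":0.0015,"dz":-0.001,"rx":0,"ry":0,"rz":0,"gripper":0},{"dx":-0.001,"dy":-0.06,"dz":-0.001,"rx":0,"ry":0,"rz":0,"gripper":0},{"dx":-0.001,"dy":-0.12,"dz":-0.001,"rx":0,"ry":0,"rz":0,"gripper":0},{"dx":-0.001,"dy":-0.18,"dz":-0.001,"rx":0,"ry":0,"rz":0,"gripper":0},{"dx":-0.001,"dy":-0.22,"dz":-0.001,"rx":0,"ry":0,"rz":0,"gripper":0}]' 30; python3 go.py .5665 -.237 .24 9.5
```

```text
time: 13.62
tool_pos: [0.6198, 0.1803, 0.2493]
tool_rot: [-1.571, -0.003, 0.168]
contact_force: [-0.9, 0.1, -0.9]
opening: 0.0235
t 13.62 d [-0.1223  0.009  -0.4025] w [0.0001 0.0023 0.003 ] rows 6.7
```

```bash
python3 -m creep '[{"dx":-0.122,"dy":0,"dz":-0.4025,"rx":0,"ry":0,"rz":0,"gripper":0},{"dx":-0.122,"dy":0,"dz":-0.4025,"rx":0,"ry":0,"rz":0,"gripper":0},{"dx":-0.122,"dy":0,"dz":-0.4025,"rx":0,"ry":0,"rz":0,"gripper":0},{"dx":-0.122,"dy":0,"dz":-0.4025,"rx":0,"ry":0,"rz":0,"gripper":0},{"dx":-0.122,"dy":0,"dz":-0.4025,"rx":0,"ry":0,"rz":0,"gripper":0},{"dx":-0.122,"dy":0,"dz":-0.4025,"rx":0,"ry":0,"rz":0,"gripper":0},{"dx":-0.122,"dy":0,"dz":-0.4025,"rx":0,"ry":0,"rz":0,"gripper":0},{"dx":-0.122,"dy":0.03,"dz":-0.4025,"rx":0,"ry":0,"rz":0,"gripper":0},{"dx":-0.122,"dy":0.06,"dz":-0.4025,"rx":0,"ry":0,"rz":0,"gripper":0},{"dx":-0.122,"dy":0.06,"dz":-0.4025,"rx":0,"ry":0,"rz":0,"gripper":0},{"dx":-0.122,"dy":0.06,"dz":-0.4025,"rx":0,"ry":0,"rz":0,"gripper":0}]' 30; python3 bl.py 8 wrist
```

```text
time: 15.0
tool_pos: [0.5669, -0.2372, 0.1873]
tool_rot: [-1.572, -0.001, 0.168]
contact_force: [0.5, -0.7, 0.3]
opening: 0.0238
wrist
[256. 232.] 2165 [ 0.565 -0.225  0.191] [ 564.2 -221.7] [25.7 31.8] 10.9 0.192
[255. 286.] 335 [ 0.57  -0.255  0.191] [ 570.  -255.1] [23.4  6.3] 9.9 0.192
```

View pics/wrist8.png

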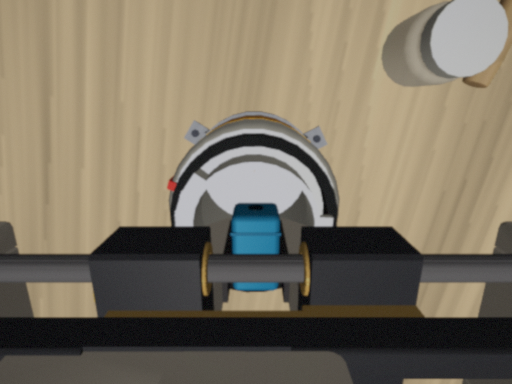

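```bash
python3 -m creep '[{"dx":0,"dy":0,"dz":0,"rx":0,"ry":0,"rz":0,"gripper":0.5},{"dx":0,"dy":0,"dz":0,"rx":0,"ry":0,"rz":0,"gripper":0.5},{"dx":0,"dy":0,"dz":0,"rx":0,"ry":0,"rz":0,"gripper":0.5},{"dx":0,"dy":0,"dz":0,"rx":0,"ry":0,"rz":0,"gripper":0.5},{"dx":0,"dy":-0.04,"dz":0,"rx":0,"ry":0,"rz":0,"gripper":0.5},{"dx":0,"dy":-0.07,"dz":0,"rx":0,"ry":0,"rz":0,"gripper":0.5},{"dx":0,"dy":-0.07,"dz":0,"rx":0,"ry":0,"rz":0,"gripper":0.5}]' 30; python3 bl.py 9 wrist top;  python3 go.py .5665 .155 .25 5.5
```

```text
time: 15.92
tool_pos: [0.5673, -0.2376, 0.2588]
tool_rot: [-1.574, -0.004, 0.168]
contact_force: [0.6, 0.3, -0.5]
opening: 0.0458
wrist
[273. 165.] 419 [ 0.59  -0.238  0.031] [ 591.4 -236.6] [22.2 32.9] 10.0 0.032
top
[348. 206.] 49 [ 0.588 -0.233  0.033] [ 506.  -131.2] [ 1.5 10.7] 75.4 0.578
[207. 212.] 164 [0.567 0.154 0.029] [567.7 155.2] [23.3 42.6] 1.6 0.031
[208. 232.] 167 [0.509 0.148 0.029] [509.7 149.6] [24.1 41.7] 8.1 0.032
t 16.02 d [0.066  0.0055 0.3864] w [-0.0003  0.072  -0.0011] rows 6.3
```

View pics/wrist9.png

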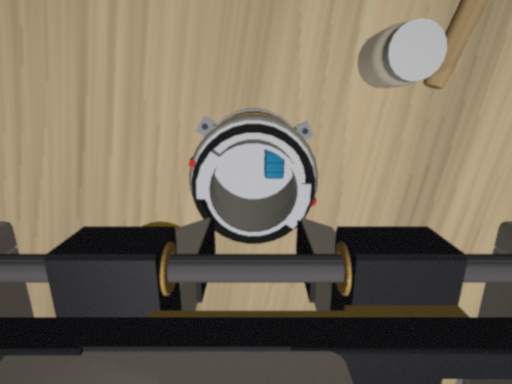

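```bash
python3 -m creep '[{"dx":0.066,"dy":0.01,"dz":0.3865,"rx":0,"ry":0.08,"rz":0,"gripper":0.45},{"dx":0.066,"dy":0.01,"dz":0.3865,"rx":0,"ry":0.08,"rz":0,"gripper":0.45},{"dx":0.066,"dy":0.01,"dz":0.3865,"rx":0,"ry":0.08,"rz":0,"gripper":0.45},{"dx":0.066,"dy":0.01,"dz":0.3865,"rx":0,"ry":0.08,"rz":0,"gripper":0.45},{"dx":0.066,"dy":0.01,"dz":0.3865,"rx":0,"ry":0.08,"rz":0,"gripper":0.45},{"dx":0.066,"dy":0.01,"dz":0.3865,"rx":0,"ry":0.08,"rz":0,"gripper":0.45},{"dx":0.066,"dy":0.01,"dz":0.3865,"rx":0,"ry":0.08,"rz":0,"gripper":0.45},{"dx":0.066,"dy":0.01,"dz":0.3865,"rx":0,"ry":0.08,"rz":0,"gripper":0.45},{"dx":0.066,"dy":0.06,"dz":0.3865,"rx":0,"ry":0.08,"rz":0,"gripper":0.45},{"dx":0.066,"dy":0.12,"dz":0.3865,"rx":0,"ry":0.08,"rz":0,"gripper":0.45},{"dx":0.066,"dy":0.12,"dz":0.3865,"rx":0,"ry":0.08,"rz":0,"gripper":0.45},{"dx":0.066,"dy":0.12,"dz":0.3865,"rx":0,"ry":0.08,"rz":0,"gripper":0.45}]' 30; python3 bl.py 10 wrist; python3 go.py .5665 .155 .026 4.5
```

```text
time: 17.52
tool_pos: [0.5681, 0.1538, 0.138]
tool_rot: [-1.571, -0.002, 0.086]
contact_force: [0.4, -0.0, 0.7]
opening: 0.0412
wrist
[186. 185.] 1527 [0.509 0.153 0.029] [507.8 150.4] [24.6 41.6] 7.3 0.03
[252. 185.] 1375 [0.565 0.158 0.029] [565.3 156.5] [24.1 41. ] 4.9 0.03
t 17.57 d [-0.0024  0.1128  0.001 ] w [0.0001 0.0083 0.0039] rows 1.8
```

```bash
python3 -m creep '[{"dx":-0.002,"dy":0.05,"dz":0.001,"rx":0,"ry":0.004,"rz":0.003,"gripper":0.45},{"dx":-0.002,"dy":0.09,"dz":0.001,"rx":0,"ry":0.004,"rz":0.003,"gripper":0.45},{"dx":-0.002,"dy":0.108,"dz":0.001,"rx":0,"ry":0.004,"rz":0.003,"gripper":0.45},{"dx":-0.002,"dy":0.113,"dz":0.001,"rx":0,"ry":0.004,"rz":0.003,"gripper":0.45},{"dx":-0.002,"dy":0.113,"dz":0.001,"rx":0,"ry":0.004,"rz":0.003,"gripper":0.45},{"dx":-0.002,"dy":0.113,"dz":0.001,"rx":0,"ry":0.004,"rz":0.003,"gripper":0},{"dx":-0.002,"dy":0.113,"dz":0.001,"rx":0,"ry":0.004,"rz":0.003,"gripper":0},{"dx":-0.002,"dy":0.113,"dz":0.001,"rx":0,"ry":0.004,"rz":0.003,"gripper":0},{"dx":-0.002,"dy":0.113,"dz":0.001,"rx":0,"ry":0.004,"rz":0.003,"gripper":0},{"dx":-0.002,"dy":0.113,"dz":0.001,"rx":0,"ry":0.004,"rz":0.003,"gripper":0},{"dx":-0.002,"dy":0.06,"dz":0.001,"rx":0,"ry":0.004,"rz":0.003,"gripper":0},{"dx":-0.002,"dy":0,"dz":0.001,"rx":0,"ry":0.004,"rz":0.003,"gripper":0},{"dx":-0.002,"dy":-0.06,"dz":0.001,"rx":0,"ry":0.004,"rz":0.003,"gripper":0},{"dx":-0.002,"dy":-0.105,"dz":0.001,"rx":0,"ry":0.004,"rz":0.003,"gripper":0},{"dx":-0.002,"dy":-0.105,"dz":0.001,"rx":0,"ry":0.004,"rz":0.003,"gripper":0}]' 30; python3 go.py .5665 -.237 .24 4.5
```

```text
time: 19.45
tool_pos: [0.5663, 0.1561, 0.2453]
tool_rot: [-1.57, -0.005, 0.084]
contact_force: [0.0, 0.8, -0.6]
opening: 0.0239
t 19.45 d [-0.0328  0.005  -0.3917] w [-0.0003  0.0055  0.0047] rows 6.3
```

```bash
python3 -m creep '[{"dx":-0.033,"dy":0,"dz":-0.392,"rx":0,"ry":0,"rz":0,"gripper":0},{"dx":-0.033,"dy":0,"dz":-0.392,"rx":0,"ry":0,"rz":0,"gripper":0},{"dx":-0.033,"dy":0,"dz":-0.392,"rx":0,"ry":0,"rz":0,"gripper":0},{"dx":-0.033,"dy":0,"dz":-0.392,"rx":0,"ry":0,"rz":0,"gripper":0},{"dx":-0.033,"dy":0,"dz":-0.392,"rx":0,"ry":0,"rz":0,"gripper":0},{"dx":-0.033,"dy":0,"dz":-0.392,"rx":0,"ry":0,"rz":0,"gripper":0},{"dx":-0.033,"dy":0,"dz":-0.392,"rx":0,"ry":0,"rz":0,"gripper":0},{"dx":-0.033,"dy":0.03,"dz":-0.392,"rx":0,"ry":0,"rz":0,"gripper":0},{"dx":-0.033,"dy":0.058,"dz":-0.392,"rx":0,"ry":0,"rz":0,"gripper":0},{"dx":-0.033,"dy":0.058,"dz":-0.392,"rx":0,"ry":0,"rz":0,"gripper":0},{"dx":-0.033,"dy":0.058,"dz":-0.392,"rx":0,"ry":0,"rz":0,"gripper":0}]' 30; python3 bl.py 11 wrist
```

```text
time: 20.82
tool_pos: [0.565, -0.2371, 0.184]
tool_rot: [-1.571, 0.003, 0.085]
contact_force: [0.1, 0.2, -0.7]
opening: 0.0238
wrist
[281. 185.] 420 [ 0.591 -0.243  0.031] [ 592.1 -241.1] [22.7 24.3] 7.2 0.032
[255. 232.] 2214 [ 0.564 -0.224  0.189] [ 563.5 -221. ] [25.8 31.3] 4.6 0.19
[255. 287.] 409 [ 0.567 -0.255  0.189] [ 566.5 -254.3] [23.2  6.5] 5.7 0.19
```

```bash
python3 -m creep '[{"dx":0,"dy":0,"dz":0,"rx":0,"ry":0,"rz":0,"gripper":0.5},{"dx":0,"dy":0,"dz":0,"rx":0,"ry":0,"rz":0,"gripper":0.5},{"dx":0,"dy":0,"dz":0,"rx":0,"ry":0,"rz":0,"gripper":0.5},{"dx":0,"dy":0,"dz":0,"rx":0,"ry":0,"rz":0,"gripper":0.5},{"dx":0,"dy":-0.04,"dz":0,"rx":0,"ry":0,"rz":0,"gripper":0.5},{"dx":0,"dy":-0.07,"dz":0,"rx":0,"ry":0,"rz":0,"gripper":0.5},{"dx":0,"dy":-0.07,"dz":0,"rx":0,"ry":0,"rz":0,"gripper":0.5}]' 30; python3 bl.py 12 wrist top;  python3 go.py .508 .15 .25 7.5
```

```text
time: 21.75
tool_pos: [0.5657, -0.2382, 0.2559]
tool_rot: [-1.574, -0.001, 0.084]
contact_force: [0.2, 0.8, -0.8]
opening: 0.0457
wrist
[236. 166.] 451 [ 0.544 -0.245  0.031] [ 542.5 -243.7] [22.1 34.7] 7.6 0.032
[276. 165.] 398 [ 0.591 -0.239  0.031] [ 591.4 -237.5] [21.9 31.6] 6.3 0.032
top
[348. 206.] 51 [ 0.587 -0.233  0.033] [ 506.7 -132.1] [ 2.5 10.8] 78.7 0.576
[208. 232.] 167 [0.509 0.148 0.029] [509.8 149.4] [23.7 42.5] 7.0 0.032
t 21.85 d [-0.0238  0.0028  0.3908] w [-0.0004 -0.0469 -0.0041] rows 6.3
```

View pics/wrist12.png

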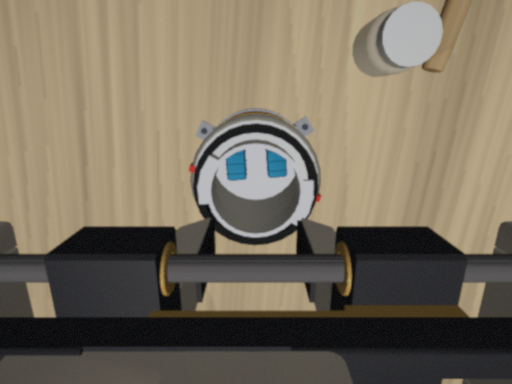

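Two blocks now lie in the tub (pixels 236,166 and 276,165). Next is the third.

```bash
python3 -m creep '[{"dx":-0.023,"dy":0.01,"dz":0.391,"rx":0,"ry":-0.047,"rz":0,"gripper":0.5},{"dx":-0.023,"dy":0.01,"dz":0.391,"rx":0,"ry":-0.047,"rz":0,"gripper":0.5},{"dx":-0.023,"dy":0.01,"dz":0.391,"rx":0,"ry":-0.047,"rz":0,"gripper":0.5},{"dx":-0.023,"dy":0.01,"dz":0.391,"rx":0,"ry":-0.047,"rz":0,"gripper":0.5},{"dx":-0.023,"dy":0.01,"dz":0.391,"rx":0,"ry":-0.047,"rz":0,"gripper":0.5},{"dx":-0.023,"dy":0.01,"dz":0.391,"rx":0,"ry":-0.047,"rz":0,"gripper":0.5},{"dx":-0.023,"dy":0.01,"dz":0.391,"rx":0,"ry":-0.047,"rz":0,"gripper":0.5},{"dx":-0.023,"dy":0.01,"dz":0.391,"rx":0,"ry":-0.047,"rz":0,"gripper":0.5},{"dx":-0.023,"dy":0.06,"dz":0.391,"rx":0,"ry":-0.047,"rz":0,"gripper":0.5},{"dx":-0.023,"dy":0.12,"dz":0.391,"rx":0,"ry":-0.047,"rz":0,"gripper":0.5},{"dx":-0.023,"dy":0.12,"dz":0.391,"rx":0,"ry":-0.047,"rz":0,"gripper":0.5},{"dx":-0.023,"dy":0.12,"dz":0.391,"rx":0,"ry":-0.047,"rz":0,"gripper":0.5}]' 30; python3 bl.py 13 wrist; python3 go.py .508 .15 .026 7.5
```

```text
time: 23.35
tool_pos: [0.5101, 0.149, 0.135]
tool_rot: [-1.571, 0.001, 0.129]
contact_force: [0.0, -0.1, 0.1]
opening: 0.0459
wrist
[253. 187.] 1410 [0.507 0.152 0.029] [507.5 150.7] [24.1 40.9] 7.8 0.03
t 23.4 d [-0.0024  0.1096  0.0009] w [ 0.0001 -0.0011  0.0005] rows 1.8
```

```bash
python3 -m creep '[{"dx":-0.002,"dy":0.05,"dz":0.001,"rx":0,"ry":0,"rz":0,"gripper":0.5},{"dx":-0.002,"dy":0.09,"dz":0.001,"rx":0,"ry":0,"rz":0,"gripper":0.5},{"dx":-0.002,"dy":0.105,"dz":0.001,"rx":0,"ry":0,"rz":0,"gripper":0.5},{"dx":-0.002,"dy":0.11,"dz":0.001,"rx":0,"ry":0,"rz":0,"gripper":0.5},{"dx":-0.002,"dy":0.11,"dz":0.001,"rx":0,"ry":0,"rz":0,"gripper":0.5},{"dx":-0.002,"dy":0.11,"dz":0.001,"rx":0,"ry":0,"rz":0,"gripper":0},{"dx":-0.002,"dy":0.11,"dz":0.001,"rx":0,"ry":0,"rz":0,"gripper":0},{"dx":-0.002,"dy":0.11,"dz":0.001,"rx":0,"ry":0,"rz":0,"gripper":0},{"dx":-0.002,"dy":0.11,"dz":0.001,"rx":0,"ry":0,"rz":0,"gripper":0},{"dx":-0.002,"dy":0.11,"dz":0.001,"rx":0,"ry":0,"rz":0,"gripper":0},{"dx":-0.002,"dy":0.06,"dz":0.001,"rx":0,"ry":0,"rz":0,"gripper":0},{"dx":-0.002,"dy":0,"dz":0.001,"rx":0,"ry":0,"rz":0,"gripper":0},{"dx":-0.002,"dy":-0.06,"dz":0.001,"rx":0,"ry":0,"rz":0,"gripper":0},{"dx":-0.002,"dy":-0.11,"dz":0.001,"rx":0,"ry":0,"rz":0,"gripper":0},{"dx":-0.002,"dy":-0.11,"dz":0.001,"rx":0,"ry":0,"rz":0,"gripper":0}]' 30; python3 go.py .5665 -.237 .24 7.5
```

```text
time: 25.28
tool_pos: [0.5086, 0.1511, 0.2473]
tool_rot: [-1.571, -0.005, 0.131]
contact_force: [0.0, 1.1, -0.9]
opening: 0.0241
t 25.27 d [ 0.0066  0.0073 -0.3924] w [-0.0001  0.0002  0.005 ] rows 6.3
```

```bash
python3 -m creep '[{"dx":0.007,"dy":0,"dz":-0.392,"rx":0,"ry":0,"rz":0.005,"gripper":0},{"dx":0.007,"dy":0,"dz":-0.392,"rx":0,"ry":0,"rz":0.005,"gripper":0},{"dx":0.007,"dy":0,"dz":-0.392,"rx":0,"ry":0,"rz":0.005,"gripper":0},{"dx":0.007,"dy":0,"dz":-0.392,"rx":0,"ry":0,"rz":0.005,"gripper":0},{"dx":0.007,"dy":0,"dz":-0.392,"rx":0,"ry":0,"rz":0.005,"gripper":0},{"dx":0.007,"dy":0,"dz":-0.392,"rx":0,"ry":0,"rz":0.005,"gripper":0},{"dx":0.007,"dy":0,"dz":-0.392,"rx":0,"ry":0,"rz":0.005,"gripper":0},{"dx":0.007,"dy":0.03,"dz":-0.392,"rx":0,"ry":0,"rz":0.005,"gripper":0},{"dx":0.007,"dy":0.058,"dz":-0.392,"rx":0,"ry":0,"rz":0.005,"gripper":0},{"dx":0.007,"dy":0.058,"dz":-0.392,"rx":0,"ry":0,"rz":0.005,"gripper":0},{"dx":0.007,"dy":0.058,"dz":-0.392,"rx":0,"ry":0,"rz":0.005,"gripper":0}]' 30; python3 bl.py 14 wrist
```

```text
time: 26.65
tool_pos: [0.5652, -0.2365, 0.1859]
tool_rot: [-1.571, 0.008, 0.132]
contact_force: [-0.2, 0.4, 0.4]
opening: 0.0236
wrist
[234. 186.] 480 [ 0.544 -0.249  0.031] [ 543.  -248.2] [22.1 25.8] 7.0 0.032
[281. 186.] 428 [ 0.591 -0.242  0.031] [ 592.  -240.8] [21.6 25.1] 11.0 0.032
[256. 232.] 2139 [ 0.564 -0.224  0.191] [ 562.8 -220.4] [25.6 30.9] 8.8 0.192
[256. 287.] 444 [ 0.568 -0.254  0.191] [ 567.7 -254.3] [23.2  7.1] 7.5 0.192
```

```bash
python3 -m creep '[{"dx":0,"dy":0,"dz":0,"rx":0,"ry":0,"rz":0,"gripper":0.5},{"dx":0,"dy":0,"dz":0,"rx":0,"ry":0,"rz":0,"gripper":0.5},{"dx":0,"dy":0,"dz":0,"rx":0,"ry":0,"rz":0,"gripper":0.5},{"dx":0,"dy":0,"dz":0,"rx":0,"ry":0,"rz":0,"gripper":0.5},{"dx":0,"dy":-0.04,"dz":0,"rx":0,"ry":0,"rz":0,"gripper":0.5},{"dx":0,"dy":-0.08,"dz":0,"rx":0,"ry":0,"rz":0,"gripper":0.5},{"dx":0,"dy":-0.08,"dz":0,"rx":0,"ry":0,"rz":0,"gripper":0.5}]' 30; python3 bl.py 15 wrist; python3 capw.py top t15 .46 -.4; python3 go.py .4613 -.4012 .26 -25.5
```

```text
time: 27.58
tool_pos: [0.5668, -0.2376, 0.2691]
tool_rot: [-1.575, 0.003, 0.131]
contact_force: [0.5, -0.4, -0.2]
opening: 0.046
wrist
[255. 161.] 484 [ 0.566 -0.239  0.031] [ 565.5 -239.1] [21.6 36.5] 7.4 0.032
[235. 163.] 417 [ 0.542 -0.245  0.031] [ 540.5 -243.7] [21.7 33.9] 6.8 0.032
[278. 164.] 350 [ 0.594 -0.239  0.031] [ 595.8 -236.5] [21.8 31.3] 8.3 0.032
bar ((477.55902099609375, -384.141357421875), (22.09539031982422, 3.1727399826049805), 56.95793151855469) z 0.05227071394507987
flat ((500.6047058105469, -393.71966552734375), 30.432668685913086) z 0.02966935582117114
red [359. 187.] 5 [ 0.6239 -0.2465  0.1336]
red [493. 248.] 165 [ 0.4839 -0.6333  0.0235]
t 27.68 d [-0.1246  0.0062 -0.1494] w [ 0.0025  0.576  -0.0081] rows 3.1
```

View pics/wrist15.png

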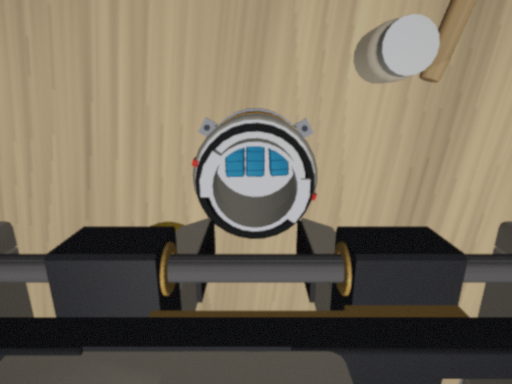

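View pics/t15.png

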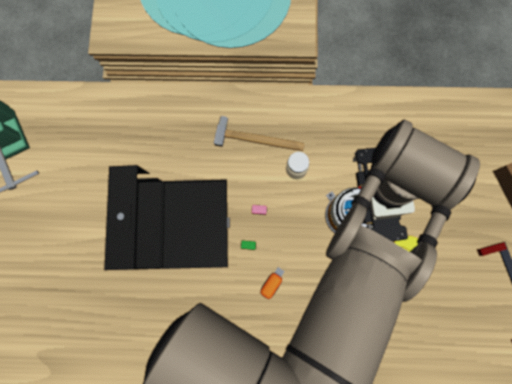

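```bash
cat > rim.py <<'E'
from h import *
from scipy.optimize import least_squares
im,d,c,T=cam('wrist');P=pts(d,c,T)
p=P[np.isfinite(P[...,0])&(abs(P[...,2]-.158)<.004)&(np.hypot(P[...,0]-.5665,P[...,1]+.237)<.06)]
r=np.hypot(p[:,0]-.5665,p[:,1]+.237);print(len(p),np.percentile(r,[2,50,98]),np.median(p[:,2]))
q=p[(r>.034)&(r<.043)]
# angular-bin mean of radius about guess -> centre
f=least_squares(lambda a:np.hypot(q[:,0]-a[0],q[:,1]-a[1])-.0383,[.5665,-.237]);print(f.x, np.std(f.fun))
s=P[np.isfinite(P[...,0])&(abs(P[...,2]-.147)<.004)&(np.hypot(P[...,0]-.5665,P[...,1]+.237)<.07)]
print(cv2.minEnclosingCircle((s[:,:2]*1000).astype(np.float32)))
hsv=cv2.cvtColor(im,cv2.COLOR_RGB2HSV)
red=cv2.inRange(hsv,(0,150,80),(6,255,255))|cv2.inRange(hsv,(174,150,80),(180,255,255))
nn,l,st,ce=cv2.connectedComponentsWithStats(red)
for i in range(1,nn): print('red',ce[i].round(),st[i,4],np.nanmedian(P[l==i],0).round(4))
E
python3 rim.py
```

```text
2185 [0.03560255 0.03912496 0.0472017 ] 0.15833559061091476
[ 0.56612315 -0.23625335] 0.0018182957233224247
((565.8553466796875, -236.76039123535156), 53.57339096069336)
red [196. 165.] 31 [ 0.5086 -0.2274  0.1324]
red [316. 199.] 24 [ 0.6231 -0.2444  0.1326]
```

```bash
python3 -m creep '[{"dx":-0.125,"dy":0,"dz":-0.1495,"rx":0.0025,"ry":0.576,"rz":-0.008,"gripper":1},{"dx":-0.125,"dy":0,"dz":-0.1495,"rx":0.0025,"ry":0.576,"rz":-0.008,"gripper":1},{"dx":-0.125,"dy":0,"dz":-0.1495,"rx":0.0025,"ry":0.576,"rz":-0.008,"gripper":1},{"dx":-0.125,"dy":0,"dz":-0.1495,"rx":0.0025,"ry":0.576,"rz":-0.008,"gripper":1},{"dx":-0.125,"dy":0,"dz":-0.1495,"rx":0.0025,"ry":0.576,"rz":-0.008,"gripper":1},{"dx":-0.125,"dy":0.05,"dz":-0.1495,"rx":0.0025,"ry":0.576,"rz":-0.008,"gripper":1},{"dx":-0.125,"dy":0.08,"dz":-0.1495,"rx":0.0025,"ry":0.576,"rz":-0.008,"gripper":1},{"dx":-0.125,"dy":0.08,"dz":-0.1495,"rx":0.0025,"ry":0.576,"rz":-0.008,"gripper":1},{"dx":-0.125,"dy":0.08,"dz":-0.1495,"rx":0.0025,"ry":0.576,"rz":-0.008,"gripper":1}]' 50; python3 capw.py wrist w16 .461 -.401;python3 go.py .461 -.401 .048 -25.4
```

```text
time: 28.85
tool_pos: [0.4617, -0.401, 0.1877]
tool_rot: [-1.571, -0.002, -0.443]
contact_force: [0.3, -0.1, -0.4]
opening: 0.092
bar ((443.02215576171875, -392.6124267578125), (66.7413558959961, 53.8986701965332), 64.90577697753906) z 0.05211279265458979
flat ((460.4087219238281, -401.5093688964844), 52.931549072265625) z 0.02836469608861364
red [254. 130.] 36 [ 0.48   -0.3593  0.0292]
red [254. 220.] 24 [ 0.4399 -0.4438  0.0292]
t 28.9 d [-0.0011  0.1401  0.0002] w [ 0.001  -0.      0.0025] rows 2.2
```

View pics/w16.png

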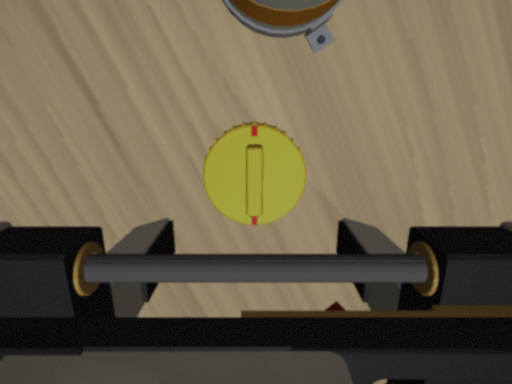

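```bash
python3 -m creep '[{"dx":-0.001,"dy":0.06,"dz":0,"rx":0,"ry":0,"rz":0,"gripper":1},{"dx":-0.001,"dy":0.11,"dz":0,"rx":0,"ry":0,"rz":0,"gripper":1},{"dx":-0.001,"dy":0.13,"dz":0,"rx":0,"ry":0,"rz":0,"gripper":1},{"dx":-0.001,"dy":0.139,"dz":0,"rx":0,"ry":0,"rz":0,"gripper":1},{"dx":-0.001,"dy":0.139,"dz":0,"rx":0,"ry":0,"rz":0,"gripper":1},{"dx":-0.001,"dy":0.139,"dz":0,"rx":0,"ry":0,"rz":0,"gripper":0},{"dx":-0.001,"dy":0.139,"dz":0,"rx":0,"ry":0,"rz":0,"gripper":0},{"dx":-0.001,"dy":0.139,"dz":0,"rx":0,"ry":0,"rz":0,"gripper":0},{"dx":-0.001,"dy":0.139,"dz":0,"rx":0,"ry":0,"rz":0,"gripper":0},{"dx":-0.001,"dy":0.139,"dz":0,"rx":0,"ry":0,"rz":0,"gripper":0},{"dx":-0.001,"dy":0.139,"dz":0,"rx":0,"ry":0,"rz":0,"gripper":0},{"dx":-0.001,"dy":0.139,"dz":0,"rx":0,"ry":0,"rz":0,"gripper":0},{"dx":-0.001,"dy":0.139,"dz":0,"rx":0,"ry":0,"rz":0,"gripper":0},{"dx":-0.001,"dy":0.139,"dz":0,"rx":0,"ry":0,"rz":0,"gripper":0},{"dx":-0.001,"dy":0.139,"dz":0,"rx":0,"ry":0,"rz":0,"gripper":0},{"dx":-0.001,"dy":0.139,"dz":0,"rx":0,"ry":0,"rz":0,"gripper":0}]' 55
python3 -m creep '[{"dx":0,"dy":-0.03,"dz":0,"rx":0,"ry":0,"rz":0,"gripper":0},{"dx":0,"dy":-0.09,"dz":0,"rx":0,"ry":0,"rz":0,"gripper":0},{"dx":0,"dy":-0.15,"dz":0,"rx":0,"ry":0,"rz":0,"gripper":0},{"dx":0,"dy":-0.205,"dz":0,"rx":0,"ry":0,"rz":0,"gripper":0},{"dx":0,"dy":-0.205,"dz":0,"rx":0,"ry":0,"rz":0,"gripper":0}]' 55; python3 go.py .5664 -.2362 .26 -25.4
```

```text
time: 30.9
tool_pos: [0.4595, -0.4011, 0.0473]
tool_rot: [-1.571, 0.0, -0.445]
contact_force: [-0.1, -0.1, 0.3]
opening: 0.0155
time: 31.52
tool_pos: [0.4609, -0.4024, 0.2577]
tool_rot: [-1.575, -0.009, -0.445]
contact_force: [0.1, -0.2, -1.2]
opening: 0.0154
t 31.52 d [ 0.0238 -0.0029  0.1954] w [ 0.0039 -0.0015  0.009 ] rows 3.2
```

```bash
python3 -m creep '[{"dx":0.024,"dy":-0.003,"dz":0.1954,"rx":0.002,"ry":-0.0015,"rz":0.004,"gripper":0},{"dx":0.024,"dy":-0.003,"dz":0.1954,"rx":0.002,"ry":-0.0015,"rz":0.004,"gripper":0},{"dx":0.024,"dy":-0.003,"dz":0.1954,"rx":0.002,"ry":-0.0015,"rz":0.004,"gripper":0},{"dx":0.024,"dy":-0.003,"dz":0.1954,"rx":0.002,"ry":-0.0015,"rz":0.004,"gripper":0},{"dx":0.024,"dy":-0.003,"dz":0.1954,"rx":0.002,"ry":-0.0015,"rz":0.004,"gripper":0},{"dx":0.024,"dy":0.025,"dz":0.1954,"rx":0.002,"ry":-0.0015,"rz":0.004,"gripper":0},{"dx":0.024,"dy":0.025,"dz":0.1954,"rx":0.002,"ry":-0.0015,"rz":0.004,"gripper":0},{"dx":0.024,"dy":0.025,"dz":0.1954,"rx":0.002,"ry":-0.0015,"rz":0.004,"gripper":0}]' 55;  python3 go.py .5664 -.2361 .192 -25.4; python3 - <<'E'
from h import *
im,d,c,T=cam('side'); save(im[60:230,110:280].repeat(3,0).repeat(3,1),'s17')
im,d,c,T=cam('wrist'); save(im,'w17')
E
```

```text
time: 32.52
tool_pos: [0.565, -0.2363, 0.2279]
tool_rot: [-1.569, 0.004, -0.445]
contact_force: [0.9, 0.3, -1.0]
opening: 0.0157
t 32.52 d [0.0013 0.0359 0.0008] w [-0.0018 -0.0019 -0.0039] rows 0.6
```

View pics/s17.png

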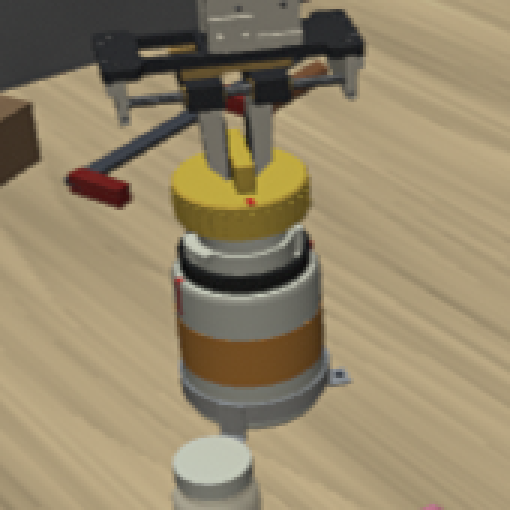

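View pics/w17.png

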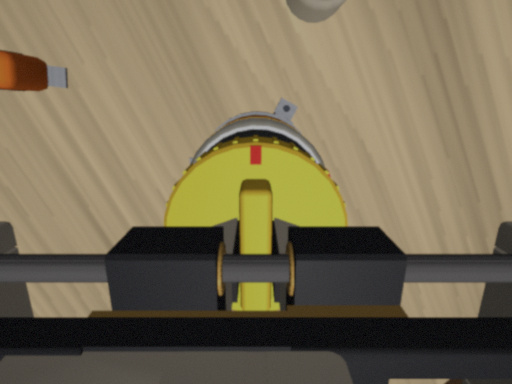

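```bash
python3 -m creep '[{"dx":0.001,"dy":0,"dz":0.001,"rx":-0.002,"ry":-0.002,"rz":-0.004,"gripper":0},{"dx":0.001,"dy":0.008,"dz":0.001,"rx":-0.002,"ry":-0.002,"rz":-0.004,"gripper":0},{"dx":0.001,"dy":0.016,"dz":0.001,"rx":-0.002,"ry":-0.002,"rz":-0.004,"gripper":0},{"dx":0.001,"dy":0.024,"dz":0.001,"rx":-0.002,"ry":-0.002,"rz":-0.004,"gripper":0},{"dx":0.001,"dy":0.03,"dz":0.001,"rx":-0.002,"ry":-0.002,"rz":-0.004,"gripper":0},{"dx":0.001,"dy":0.03,"dz":0.001,"rx":-0.002,"ry":-0.002,"rz":-0.004,"gripper":0}]' 55
python3 -m creep '[{"dx":0,"dy":0.004,"dz":0,"rx":0,"ry":0,"rz":0,"gripper":0},{"dx":0,"dy":0.008,"dz":0,"rx":0,"ry":0,"rz":0,"gripper":0},{"dx":0,"dy":0.008,"dz":0,"rx":0,"ry":0,"rz":0,"gripper":0},{"dx":0,"dy":0.008,"dz":0,"rx":0,"ry":0,"rz":0,"gripper":0}]' 55
```

```text
time: 33.38
tool_pos: [0.5662, -0.2344, 0.1965]
tool_rot: [-1.571, 0.002, -0.442]
contact_force: [-0.5, -0.7, -1.3]
opening: 0.0157
time: 33.88
tool_pos: [0.5668, -0.2347, 0.1907]
tool_rot: [-1.571, -0.002, -0.442]
contact_force: [-2.2, -0.9, 6.6]
opening: 0.0151
```

```bash
python3 -m creep '[{"dx":0,"dy":0.003,"dz":0,"rx":0,"ry":0,"rz":0,"gripper":0},{"dx":0,"dy":0.0055,"dz":0,"rx":0,"ry":0,"rz":0,"gripper":0},{"dx":0,"dy":0.0055,"dz":0,"rx":0,"ry":0,"rz":0,"gripper":0},{"dx":0,"dy":0.0055,"dz":0,"rx":0,"ry":0,"rz":0,"gripper":0}]' 55
```

```text
time: 34.38
tool_pos: [0.5668, -0.2347, 0.1859]
tool_rot: [-1.571, -0.002, -0.441]
contact_force: [-2.6, -0.2, 10.5]
opening: 0.0156
```

```bash
python3 -m creep '[{"dx":0,"dy":0,"dz":0,"rx":0,"ry":0.15,"rz":0,"gripper":0},{"dx":0,"dy":0,"dz":0,"rx":0,"ry":0.3,"rz":0,"gripper":0},{"dx":0,"dy":0,"dz":0,"rx":0,"ry":0.45,"rz":0,"gripper":0},{"dx":0,"dy":0,"dz":0,"rx":0,"ry":0.6,"rz":0,"gripper":0},{"dx":0,"dy":0,"dz":0,"rx":0,"ry":0.75,"rz":0,"gripper":0},{"dx":0,"dy":0,"dz":0,"rx":0,"ry":0.9,"rz":0,"gripper":0},{"dx":0,"dy":0,"dz":0,"rx":0,"ry":1.05,"rz":0,"gripper":0},{"dx":0,"dy":0,"dz":0,"rx":0,"ry":1.18,"rz":0,"gripper":0},{"dx":0,"dy":0,"dz":0,"rx":0,"ry":1.26,"rz":0,"gripper":0},{"dx":0,"dy":0,"dz":0,"rx":0,"ry":1.26,"rz":0,"gripper":0}]' 55; python3 -c "
from h import *
print(status.observe()['torque'])"
```

```text
time: 35.62
tool_pos: [0.5678, -0.2351, 0.1864]
tool_rot: [-1.566, -0.002, -1.702]
contact_force: [-0.3, -0.7, 10.2]
opening: 0.0155
[-0.03606098  0.21227285  0.03827104]
```

```bash
python3 -m creep '[{"dx":0,"dy":0,"dz":0,"rx":0,"ry":0.03,"rz":0,"gripper":0},{"dx":0,"dy":0,"dz":0,"rx":0,"ry":0.05,"rz":0,"gripper":0},{"dx":0,"dy":0,"dz":0,"rx":0,"ry":0.05,"rz":0,"gripper":0}]' 55; python3 -c "
from h import *
print(status.observe()['torque'])"
```

```text
time: 36.0
tool_pos: [0.5677, -0.2356, 0.1864]
tool_rot: [-1.566, -0.003, -1.751]
contact_force: [-1.5, -2.0, 10.0]
opening: 0.0155
[-0.27512412  0.36719065  0.38839984]
```

```bash
python3 -m creep '[{"dx":0,"dy":-0.004,"dz":0,"rx":0,"ry":0,"rz":0,"gripper":0},{"dx":0,"dy":-0.008,"dz":0,"rx":0,"ry":0,"rz":0,"gripper":0},{"dx":0,"dy":-0.008,"dz":0,"rx":0,"ry":0,"rz":0,"gripper":0},{"dx":0,"dy":-0.008,"dz":0,"rx":0,"ry":0,"rz":0,"gripper":0}]' 55; python3 -m creep '[{"dx":0,"dy":0,"dz":0,"rx":0,"ry":0,"rz":0,"gripper":1},{"dx":0,"dy":0,"dz":0,"rx":0,"ry":0,"rz":0,"gripper":1},{"dx":0,"dy":0,"dz":0,"rx":0,"ry":0,"rz":0,"gripper":1},{"dx":0,"dy":0,"dz":0,"rx":0,"ry":0,"rz":0,"gripper":1},{"dx":0,"dy":-0.01,"dz":0,"rx":0,"ry":0,"rz":0,"gripper":1},{"dx":0,"dy":-0.06,"dz":0,"rx":0,"ry":0,"rz":0,"gripper":1},{"dx":0,"dy":-0.12,"dz":0,"rx":0,"ry":0,"rz":0,"gripper":1},{"dx":0,"dy":-0.14,"dz":0,"rx":0,"ry":0,"rz":0,"gripper":1},{"dx":0,"dy":-0.14,"dz":0,"rx":0,"ry":0,"rz":0,"gripper":1}]' 20; python3 capw.py wrist w18 .566 -.2365
```

```text
time: 36.5
tool_pos: [0.5672, -0.2356, 0.1932]
tool_rot: [-1.568, -0.002, -1.752]
contact_force: [-0.8, -4.4, 7.0]
opening: 0.0153
time: 37.62
tool_pos: [0.567, -0.2344, 0.3335]
tool_rot: [-1.568, -0.001, -1.751]
contact_force: [-0.0, 0.2, -1.5]
opening: 0.0917
bar ((567.3224487304688, -235.96180725097656), (15.478978157043457, 67.0345458984375), 79.54163360595703) z 0.19914501052922984
flat ((566.866455078125, -235.88223266601562), 52.830753326416016) z 0.1753978492342727
red [256. 115.] 23 [ 0.6244 -0.2459  0.1315]
red [256. 130.] 35 [ 0.6125 -0.2437  0.1764]
red [507. 168.] 101 [ 0.475  -0.6051  0.0222]
red [257. 220.] 22 [ 0.5207 -0.2274  0.1765]
```

View pics/w18.png

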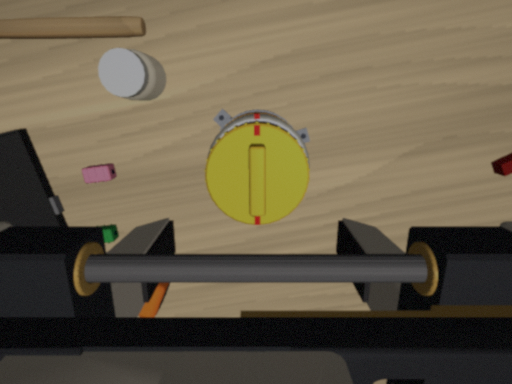

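```bash
cat > st.py <<'E'
from h import *
import sys
for n in sys.argv[2:]:
    im,d,c,T=cam(n);P=pts(d,c,T);save(im,n+sys.argv[1])
    v=im.max(-1); m=(v<60)&np.isfinite(P[...,0])
    reg=(P[...,0]>.38)&(P[...,0]<.75)&(P[...,1]>.05)&(P[...,1]<.5)&m
    p=P[reg]
    lo=p[(p[:,2]<.026)&(p[:,2]>-.01)]
    print(n,'tray',len(lo),cv2.minAreaRect((lo[:,:2]*1000).astype(np.float32)), lo.min(0).round(3),lo.max(0).round(3))
    hi=p[p[:,2]>.12]; 
    if len(hi)<20: hi=p[p[:,2]>.04]
    print('zmax',np.percentile(hi[:,2],[50,90,99]),'hi',cv2.minAreaRect((hi[:,:2]*1000).astype(np.float32)))
    t=hi[hi[:,2]>np.percentile(hi[:,2],95)-.02]
    print('topface',len(t),cv2.minAreaRect((t[:,:2]*1000).astype(np.float32)))
    A=np.c_[t[:,:2],np.ones(len(t))];k=np.linalg.lstsq(A,t[:,2],rcond=None)[0];print('slope',k.round(3))
E
python3 st.py 19 top side
```

```text
top tray 7804 ((534.5113525390625, 227.42428588867188), (244.7518310546875, 255.75241088867188), 2.7616002559661865) [ 0.409  0.095 -0.001] [0.662 0.361 0.026]
zmax [0.20040352 0.20356309 0.20551857] hi ((528.7815551757812, 329.4909362792969), (245.31417846679688, 73.50545501708984), 3.024873971939087)
topface 2800 ((528.5130004882812, 331.28997802734375), (244.02545166015625, 69.293701171875), 2.785369634628296)
slope [ 0.004 -0.07   0.221]
side tray 6785 ((533.871826171875, 208.81024169921875), (252.728759765625, 296.7011413574219), 2.7915632724761963) [0.409 0.058 0.   ] [0.664 0.362 0.026]
zmax [0.1987899  0.20290927 0.20493905] hi ((527.974853515625, 334.242431640625), (252.55120849609375, 78.32904815673828), 1.0461407899856567)
topface 5136 ((527.988037109375, 333.3909912109375), (251.74618530273438, 73.73511505126953), 2.4857780933380127)
slope [-0.006 -0.098  0.236]
```

View pics/side19.png

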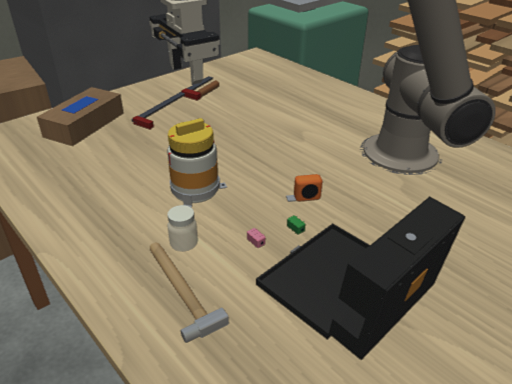

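```bash
python3 go.py .528 .415 .32 2.8
```

```text
t 37.77 d [-0.6317  0.0113 -0.1541] w [ 1.3000e-03 -1.8004e+00 -4.2000e-03] rows 10.4
```

```bash
python3 -m creep '[{"dx":-0.632,"dy":0.01,"dz":-0.154,"rx":0,"ry":-1.8,"rz":0,"gripper":0},{"dx":-0.632,"dy":0.01,"dz":-0.154,"rx":0,"ry":-1.8,"rz":0,"gripper":0},{"dx":-0.632,"dy":0.01,"dz":-0.154,"rx":0,"ry":-1.8,"rz":0,"gripper":0},{"dx":-0.632,"dy":0.01,"dz":-0.154,"rx":0,"ry":-1.8,"rz":0,"gripper":0},{"dx":-0.632,"dy":0.01,"dz":-0.154,"rx":0,"ry":-1.8,"rz":0,"gripper":0},{"dx":-0.632,"dy":0.01,"dz":-0.154,"rx":0,"ry":-1.8,"rz":0,"gripper":0},{"dx":-0.632,"dy":0.01,"dz":-0.154,"rx":0,"ry":-1.8,"rz":0,"gripper":0},{"dx":-0.632,"dy":0.01,"dz":-0.154,"rx":0,"ry":-1.8,"rz":0,"gripper":0},{"dx":-0.632,"dy":0.01,"dz":-0.154,"rx":0,"ry":-1.8,"rz":0,"gripper":0},{"dx":-0.632,"dy":0.01,"dz":-0.154,"rx":0,"ry":-1.8,"rz":0,"gripper":0},{"dx":-0.632,"dy":0.01,"dz":-0.154,"rx":0,"ry":-1.8,"rz":0,"gripper":0},{"dx":-0.632,"dy":0.01,"dz":-0.154,"rx":0,"ry":-1.8,"rz":0,"gripper":0},{"dx":-0.632,"dy":0.01,"dz":-0.154,"rx":0,"ry":-1.8,"rz":0,"gripper":0},{"dx":-0.632,"dy":0.01,"dz":-0.154,"rx":0,"ry":-1.8,"rz":0,"gripper":0},{"dx":-0.632,"dy":0.01,"dz":-0.154,"rx":0,"ry":-1.8,"rz":0,"gripper":0}]' 20; python3 capw.py top t20 .566 -.2365;python3 go.py .528 .415 .195 2.8
```

```text
time: 39.65
tool_pos: [0.5291, 0.4139, 0.3223]
tool_rot: [-1.571, -0.0, 0.047]
contact_force: [-0.1, 0.1, 0.6]
opening: 0.0003
bar ((568.27294921875, -235.72828674316406), (16.393892288208008, 68.13047790527344), 80.8255844116211) z 0.2001932810508753
flat ((567.8541259765625, -235.156005859375), 52.69949722290039) z 0.17652077090257123
red [353. 233.] 3 [ 0.5075 -0.2293  0.1277]
red [493. 248.] 162 [ 0.484  -0.634   0.0233]
t 39.7 d [-0.001   0.1273  0.0009] w [-0.0003 -0.0016  0.0002] rows 2.0
```

View pics/t20.png

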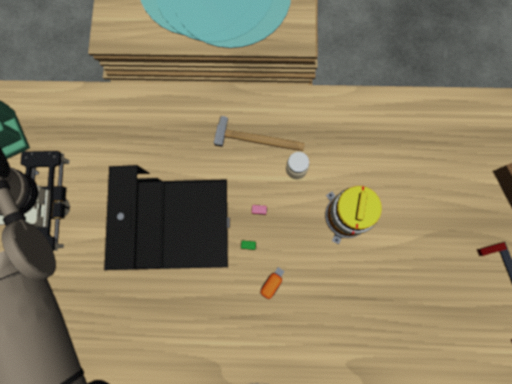

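```bash
python3 -m creep '[{"dx":-0.001,"dy":0.06,"dz":0.001,"rx":0,"ry":0,"rz":0,"gripper":0},{"dx":-0.001,"dy":0.115,"dz":0.001,"rx":0,"ry":0,"rz":0,"gripper":0},{"dx":-0.001,"dy":0.127,"dz":0.001,"rx":0,"ry":0,"rz":0,"gripper":0},{"dx":-0.001,"dy":0.127,"dz":-0.015,"rx":0,"ry":0,"rz":0,"gripper":0},{"dx":-0.001,"dy":0.127,"dz":-0.03,"rx":0,"ry":0,"rz":0,"gripper":0},{"dx":-0.001,"dy":0.122,"dz":-0.045,"rx":0,"ry":0,"rz":0,"gripper":0},{"dx":-0.001,"dy":0.117,"dz":-0.06,"rx":0,"ry":0,"rz":0,"gripper":0},{"dx":-0.001,"dy":0.112,"dz":-0.075,"rx":0,"ry":0,"rz":0,"gripper":0},{"dx":-0.001,"dy":0.112,"dz":-0.075,"rx":0,"ry":0,"rz":0,"gripper":0}]' 20; python3 st.py 21 side
```

```text
time: 40.83
tool_pos: [0.5316, 0.3384, 0.2106]
tool_rot: [-1.572, -0.0, 0.047]
contact_force: [-0.7, 0.2, -0.6]
opening: 0.0005
side tray 4959 ((539.9265747070312, 181.81655883789062), (289.3506164550781, 210.23390197753906), 15.431674003601074) [0.412 0.056 0.   ] [0.664 0.321 0.026]
zmax [0.28338099 0.48656066 0.54285024] hi ((519.1248779296875, 325.7132568359375), (269.5744934082031, 159.8224334716797), 5.496307373046875)
topface 1618 ((491.31378173828125, 313.219970703125), (189.15248107910156, 130.3513946533203), 26.448719024658203)
slope [-0.256 -0.31   0.746]
```

View pics/side21.png

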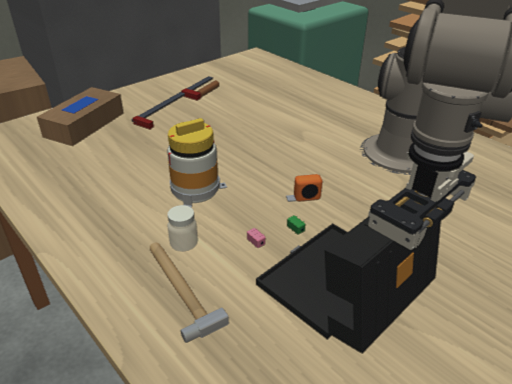

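```bash
python3 -m creep '[{"dx":0,"dy":-0.003,"dz":-0.018,"rx":0,"ry":0,"rz":0,"gripper":0},{"dx":0,"dy":-0.005,"dz":-0.036,"rx":0,"ry":0,"rz":0,"gripper":0},{"dx":0,"dy":-0.004,"dz":-0.055,"rx":0,"ry":0,"rz":0,"gripper":0},{"dx":0,"dy":-0.003,"dz":-0.073,"rx":0,"ry":0,"rz":0,"gripper":0},{"dx":0,"dy":0.002,"dz":-0.09,"rx":0,"ry":0,"rz":0,"gripper":0},{"dx":0,"dy":0.007,"dz":-0.108,"rx":0,"ry":0,"rz":0,"gripper":0},{"dx":0,"dy":0.014,"dz":-0.125,"rx":0,"ry":0,"rz":0,"gripper":0},{"dx":0,"dy":0.022,"dz":-0.142,"rx":0,"ry":0,"rz":0,"gripper":0},{"dx":0,"dy":0.022,"dz":-0.142,"rx":0,"ry":0,"rz":0,"gripper":0}]' 20; python3 st.py 22 side
```

```text
time: 42.0
tool_pos: [0.5378, 0.1965, 0.1867]
tool_rot: [-1.572, 0.003, 0.047]
contact_force: [-0.3, 0.0, 0.3]
opening: 0.0005
side tray 2142 ((615.6373901367188, 198.68441772460938), (88.39584350585938, 191.97496032714844), 2.8683764934539795) [0.573 0.104 0.001] [0.664 0.295 0.025]
zmax [0.17861211 0.49862173 0.52696696] hi ((526.4090576171875, 196.97067260742188), (269.5521240234375, 141.854736328125), 4.087517738342285)
topface 1172 ((460.20709228515625, 213.09812927246094), (206.84490966796875, 108.44345092773438), 53.637454986572266)
slope [-0.12   0.105  0.547]
```

View pics/side22.png

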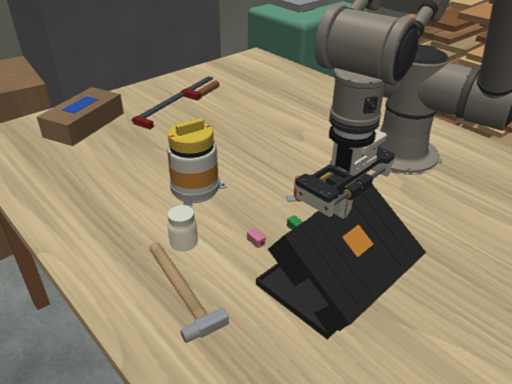

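```bash
python3 -m creep '[{"dx":0,"dy":0.011,"dz":-0.015,"rx":0,"ry":0,"rz":0,"gripper":0},{"dx":0,"dy":0.023,"dz":-0.03,"rx":0,"ry":0,"rz":0,"gripper":0},{"dx":0,"dy":0.036,"dz":-0.043,"rx":0,"ry":0,"rz":0,"gripper":0},{"dx":0,"dy":0.05,"dz":-0.055,"rx":0,"ry":0,"rz":0,"gripper":0},{"dx":0,"dy":0.065,"dz":-0.066,"rx":0,"ry":0,"rz":0,"gripper":0},{"dx":0,"dy":0.074,"dz":-0.07,"rx":0,"ry":0,"rz":0,"gripper":0},{"dx":0,"dy":0.078,"dz":-0.07,"rx":0,"ry":0,"rz":0,"gripper":0},{"dx":0,"dy":0.078,"dz":-0.07,"rx":0,"ry":0,"rz":0,"gripper":0}]' 20
```

```text
time: 43.05
tool_pos: [0.5416, 0.1285, 0.1097]
tool_rot: [-1.571, 0.0, 0.049]
contact_force: [-0.4, -0.3, -0.1]
opening: 0.0006
```

```bash
python3 -m creep '[{"dx":0,"dy":0.003,"dz":0,"rx":0,"ry":0,"rz":0,"gripper":0},{"dx":0,"dy":0.005,"dz":0,"rx":0,"ry":0,"rz":0,"gripper":0},{"dx":0,"dy":0.005,"dz":0,"rx":0,"ry":0,"rz":0,"gripper":0},{"dx":0,"dy":0.005,"dz":0,"rx":0,"ry":0,"rz":0,"gripper":0}]'; python3 st.py 23 side
```

```text
time: 43.55
tool_pos: [0.542, 0.1286, 0.1071]
tool_rot: [-1.571, -0.002, 0.049]
contact_force: [-4.2, -0.7, 14.7]
opening: 0.0003
side tray 1535 ((579.101318359375, 252.92166137695312), (148.75611877441406, 304.4410400390625), 55.28751754760742) [0.412 0.105 0.   ] [0.664 0.298 0.026]
zmax [0.38391589 0.49258538 0.51608546] hi ((518.1737060546875, 132.20327758789062), (241.75625610351562, 129.90748596191406), 8.423216819763184)
topface 650 ((436.8500061035156, 116.21587371826172), (25.330520629882812, 81.45069885253906), 5.111351013183594)
slope [ 1.479  0.142 -0.159]
```

View pics/side23.png

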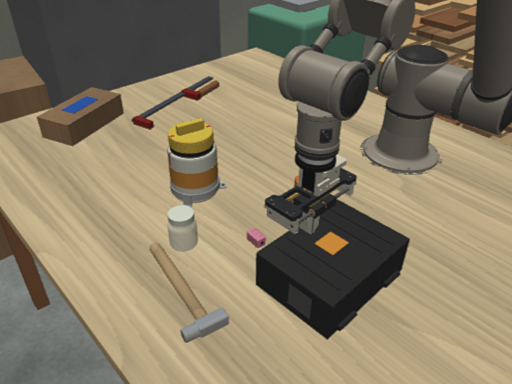

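```bash
python3 -m creep '[{"dx":0,"dy":0.002,"dz":0,"rx":0,"ry":0,"rz":0,"gripper":0},{"dx":0,"dy":0.002,"dz":0,"rx":0,"ry":0,"rz":0,"gripper":0},{"dx":0,"dy":-0.03,"dz":0,"rx":0,"ry":0,"rz":0,"gripper":0},{"dx":0,"dy":-0.09,"dz":0,"rx":0,"ry":0,"rz":0,"gripper":0},{"dx":0,"dy":-0.15,"dz":0.06,"rx":0,"ry":0,"rz":0,"gripper":0},{"dx":0,"dy":-0.2,"dz":0.12,"rx":0,"ry":0,"rz":0,"gripper":0},{"dx":0,"dy":-0.2,"dz":0.18,"rx":0,"ry":0,"rz":0,"gripper":0},{"dx":0,"dy":-0.2,"dz":0.24,"rx":0,"ry":0,"rz":0,"gripper":0},{"dx":0,"dy":-0.2,"dz":0.28,"rx":0,"ry":0,"rz":0,"gripper":0},{"dx":0,"dy":-0.2,"dz":0.28,"rx":0,"ry":0,"rz":0,"gripper":0}]'; python3 - <<'E'
from h import *
for n in('side','top'):
    im,d,c,T=cam(n);P=pts(d,c,T);save(im,n+'24')
    m=(im.max(-1)<70)&(P[...,2]>.06)&(P[...,2]<.12)&(P[...,0]>.41)&(P[...,0]<.68)&(P[...,1]>.09)&(P[...,1]<.31)
    p=P[m]; p=p[p[:,2]>.078]
    for _ in range(3):
        A=np.c_[p[:,:2],np.ones(len(p))];k=np.linalg.lstsq(A,p[:,2],rcond=None)[0];r=A@k-p[:,2];p=p[abs(r)<.004]
    print(n,len(p),k.round(4),np.median(p[:,2]), 'z front',k@[.53,.11,1],'back',k@[.53,.27,1])
E
python3 capw.py top t24b .566 -.2365
```

```text
time: 44.85
tool_pos: [0.5263, 0.4123, 0.304]
tool_rot: [-1.57, 0.001, 0.054]
contact_force: [-0.1, -0.1, -0.4]
opening: 0.0005
side 7862 [-0.0005 -0.0017  0.0915] 0.09083331823370483 z front 0.09104272152392567 back 0.09076748117957437
top 5669 [ 0.0013 -0.0003  0.0897] 0.0902906461446713 z front 0.0903097044686576 back 0.09025652909543291
bar ((568.116455078125, -235.50054931640625), (16.265409469604492, 67.2767105102539), 80.14318084716797) z 0.19996053226877786
flat ((568.0233764648438, -235.613525390625), 52.637847900390625) z 0.17662541170048596
red [353. 233.] 3 [ 0.5073 -0.2292  0.1299]
red [493. 248.] 156 [ 0.4843 -0.6334  0.0235]
```

View pics/side24.png

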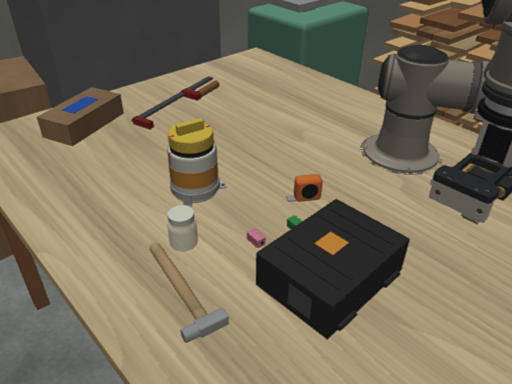

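View pics/top24.png

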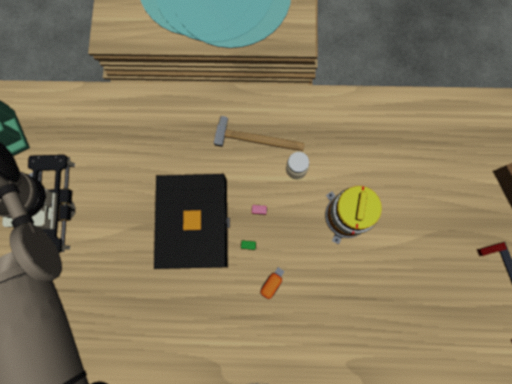

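```bash
python3 -c "
from cell import robot
print(robot.hand_in())"
```

```text
the job is handed in; nothing more can be done
None
```

I unlocked the cap and took it off, then put the three blue blocks into the tub; only three were there. I put the cap back on and turned it clockwise close to the marks, then shut the station's cover. The job was handed in at about 45 s.

- **Blocks:** the last look into the open tub showed all three lying on its floor. None were left in the tray or on the bench.
- **Cap:** its height is back to the start reading (flat top about 0.176 m). Its centre is about 1–2 mm from where it began. The bar is within about 2° of the line of the red marks. I did not tug it to test the lock.
- **Cover:** its top is level to about 0.002 rad at 90–91 mm, so it is shut.
- **Bystanders:** the hammer, nail jar and tape look unmoved in the last pictures, though I did not measure them. The arm is clear of everything.

No check failed. The camera and gripper positions for the cap and tub centres disagreed by about 1–2 mm.

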